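# Load the sloped drying rack with fresh castings

## Task

Load the drying rack with the three large grey castings: seat the round puck and the oblong bar flat and fully home in the sloped pockets that match their shapes, and lay the standing vase on its side in the sloped cradle, resting in both saddles with its foot down by the stop (within a centimetre) and its neck uphill. Set each one down without dropping it or knocking it over, and leave the two small castings and the cup where they are.

Things in the scene. Friction and masses are not known exactly. Their poses are not given: they have to be found in the camera images.
- puck: Large round grey casting, a plain disc 54 mm in diameter and 36 mm thick, lying flat on the table. Origin: centre of its underside; z up.
- puck_center (a point): Centre of the large puck's volume, 18 mm above its underside.
- bar: Large oblong grey casting, a block 72 (x) by 40 (y) by 36 (z) mm, lying flat on the table. Origin: centre of its underside.
- bar_center (a point): Centre of the bar's volume, 18 mm above its underside.
- vase: Grey cast bud vase standing upright on the table, solid, 118 mm tall: a straight round body 38 mm in diameter up to 95 mm, then a short shoulder to a neck 18 mm in diameter. Origin: centre of its foot; z along its axis to the neck.
- vase_mid (a point): Point on the vase's axis, 58 mm from its foot.
- rack: Drying rack: a dark wooden base board 130 by 360 mm, 12 mm thick, on the table, carrying three wooden nests side by side 115 mm apart, each with a face 108 mm wide that slopes up 30 degrees away from the robot. Which nest stands in which of the three places varies. Origin: centre of the board's underside; y along the row of nests.
- round_pocket: Nest with the round pocket, 60 mm in diameter and 12 mm deep, in a plate 115 (x) by 108 (y) mm. Origin: centre of the pocket's floor, 62 mm above the table; x points up the slope (away from the robot, rising 30 degrees), y along the rack, z square out of the slope (up and towards the robot). The plate's face is at z = 12 mm; a seated puck stands 24 mm proud of it.
- oblong_pocket: Nest with the oblong pocket, 78 (x, up the slope) by 46 (y) mm and 12 mm deep, in a plate 115 by 108 mm. Origin: centre of the pocket's floor, 62 mm above the table; x points up the slope (away from the robot, rising 30 degrees), y along the rack, z square out of the slope (up and towards the robot). The plate's face is at z = 12 mm; a seated bar stands 24 mm proud of it.
- cradle: Nest with the cradle: a plate (x -75 to 55 mm, 108 mm wide, face at z = 0) sloping up 30 degrees, with two V saddles 12 mm thick at x = -41 and 24 mm (free gap between them 53 mm), 57 mm across and 32 mm high. Origin: on the face, 62 mm above the table; axes as round_pocket: x up the slope, y along the rack, z square out of it.
- cradle_seat (a point): Point in the cradle on the axis of a lying vase (cradle frame x = 0, y = 0, z = 36 mm); vase_mid belongs here, within -4 to 6 mm along x, the vase's neck towards cradle +x.
- cradle_stop (a point): Inner face of the stop at the cradle's low end, on the lying vase's axis (cradle frame x = -62, z = 36 mm); an upright block 50 mm wide and 40 mm high, towards which the foot goes.
- small_puck: Small round grey casting, 34 mm in diameter, 22 mm thick; not part of the job, leave it.
- small_bar: Small oblong grey casting, 44 by 24 by 22 mm; not part of the job, leave it.
- cup: White plastic cup, 64 mm across and 70 mm tall, standing on the table; leave it.
Things that resemble listed ones, but are neither listed nor needed, are in the scene too. Leave any yellow look-alike of the bar alone.

How it is judged:
At the end, for the whole second after the job is handed in: Puck in the round, bar in the oblong pocket: centre within 5 mm, depth within 3.5 mm of home, square within 0.1 rad. Vase in the cradle: aligned within 0.1 rad, 5 mm sideways, 4 mm in height, foot at most 15 mm from the stop, neck uphill. All at rest (x of puck_center in the frame of round_pocket between -0.005 and 0.005 m and y of puck_center in the frame of round_pocket between -0.005 and 0.005 m and z of puck_center in the frame of round_pocket between 0.0145 and 0.0215 m and angle between the z axis of puck and the z axis of round_pocket, either way round below 0.1 rad and x of bar_center in the frame of oblong_pocket between -0.005 and 0.005 m and y of bar_center in the frame of oblong_pocket between -0.005 and 0.005 m and z of bar_center in the frame of oblong_pocket between 0.0145 and 0.0215 m and angle between the z axis of bar and the z axis of oblong_pocket, either way round below 0.1 rad and x of vase_mid in the frame of cradle between -0.009 and 0.011 m and y of vase_mid in the frame of cradle between -0.005 and 0.005 m and z of vase_mid in the frame of cradle between 0.032 and 0.04 m and angle between the z axis of vase and the x axis of cradle, either way round below 0.1 rad and x of vase in the frame of cradle below -0.03 m and linear speed of each of puck, bar, vase below 0.02 m/s); the robot touches nothing.
It fails at once if a small casting or the cup is moved more than 25 mm (distance of any of small_puck, small_bar, cup from where it was at the start of the episode above 0.025 m).
It fails at once if the puck is dropped or knocked over: it moves faster than 0.7 m/s with no finger on it (linear speed of puck above 0.7 m/s and contact force between the fingers and puck below 0.05 N).
It fails at once if the bar is dropped or knocked over: it moves faster than 0.7 m/s with no finger on it (linear speed of bar above 0.7 m/s and contact force between the fingers and bar below 0.05 N).
It fails at once if the vase is dropped or knocked over: it moves faster than 0.7 m/s with no finger on it (linear speed of vase above 0.7 m/s and contact force between the fingers and vase below 0.05 N).
It also fails if it takes over 67 s, if anything falls off the work surface, if the arm or the gripper's body presses on something with over 40 N, if the wrist force passes 120 N, or if a joint passes its speed limit or range.

## Robot

A 6-joint arm with a two-finger parallel gripper is mounted at the origin on the work surface. World frame = base frame: x ahead of the robot, y to its left, z up, the work surface at z = 0. Lengths are in m, angles in rad, forces in N, time in s.
With the tool pointing down it reaches from about 0.25 to 0.725 m from the base axis. Payload 4 kg.
Tool frame: the origin (TCP) lies on the mounting face of the last link; the fingertips stand 173 mm ahead of it and the grasp point (between the pads) lies 155 mm ahead of it; x points along the fingers, z is the direction in which the jaws open and shut, and the axes are right-handed (so a half turn about x gives the same grasp; the last joint's range is limited). The gripper opens to 85 mm and grips with 20 to 120 N. Pads are 22 mm wide; open, the fingers measure 114 mm over their backs; the gripper's body (76 mm by 85 mm) begins 54 mm behind the grasp point. The pads swing forward as they close: fully open they stand 13 mm farther back than shut.
Start: joints at [-1.102, 0.241, 0.005, 1.335, 0, 1.571], TCP at [0.226, -0.446, 0.405] pointing down, gripper open.
Joint ranges: [-2.72, 2.72], [-1.05, 1.87], [-1.09, 1.28], [-1.99, 2.15], [-1.42, 1.44], [-3.14, 3.14]. Speed limits (rad/s): [2.79, 2.79, 3.14, 3.14, 3.14, 3.14].

## Interface

Orientations are given as a unit quaternion [w, x, y, z].
In Python, from bench import ctrl gives the robot as it stands.
- The arm moves only by the tool move_arm, never from a script. Its argument "moves" is a list of rows, each a list of 7 numbers: the shift along the tool's x, y, z in m, then the turn, a rotation vector about the tool's x, y, z in degrees, then the opening, from -1 (shut) to 1 (fully open), so that 0 is half open. In form: [[dx, dy, dz, ax, ay, az, grip], ...]. A call has 1 to 12 rows; each row is the pose to reach, as a shift and turn from the pose commanded when the call began, along the tool's axes at that moment; what a row does not reach only later rows make up. A row lasts 1/10 s, in which the tool goes at most 50 mm and 8.59 degrees, less where a joint would pass 70% of its speed; a pose out of reach is approached as far as the arm can. A call with a gripper value outside its range is refused whole. The fingers move at their own pace and stop on an object; "grip_force" is the grip in N (left out, the last holds). Time passes only in rows, so rows that repeat a pose let the fingers close. It gives the time, the measured TCP pose, the force and the opening at its end, in the units of the state.
- ctrl.get_state(): the state, without advancing time (a new reading comes with each control period).
- ctrl.read_camera(name): name is "scene" or "side" or "wrist"; returns the picture (400x640x3 uint8, red, green, blue); there is no depth.
- ctrl.camera_model(name): a dict with "K" (3x3 intrinsics, pixels), "R" (3x3) and "t" (3): a world point X has camera coordinates R X + t. Camera axes: x right, y down, z forward; pixel columns grow to the right and rows downward; lengths in m; the calibration is good to about 2 mm. A picture is of the moment at which its call begins: read the wrist's pose just before it. camera_model takes no time and is no camera call; for the wrist camera it gives the pose at the moment of the call.
- ctrl.hand_in(): hands the job in, once; it reports no verdict.
The state is a dict: "t": time; "q": joint angles; "joint_vel": joint speeds; "joint_torque": joint torques, N m; "tool_pos": TCP position; "ee_rot": TCP orientation; "contact_force": force on the tool from outside, world axes, zero at the start; "moment": the same for the moment, N m; "grip_width": finger opening in m.
Only numpy, scipy, OpenCV 4.12 (cv2) and the standard library are available. Lean on these libraries where they do the work, as an engineer would, in place of code of your own. Each camera call takes 0.05 s, during which the arm holds its last target. There are 200 camera calls.

## Working session

There is one attempt and no reset: what is moved stays moved. The work goes in short steps, Python scripts to look and compute and a tool call to move; the robot and the scene stay as the last step left them, time stands still between calls to the robot, and variables do not carry over. Pictures are saved under pics/ and viewed, about 8 in all and at most 12, crops included, and the job is handed in when it is done.

Besides the shell and the picture viewer there is one more tool, called after "Request:" in YAML: its name, and indented under it one key for each argument. move_arm: Moves the arm, as the interface text tells. Its arguments: {"type":"object","properties":{"moves":{"type":"array"},"grip_force":{"type":"number"}},"required":["moves"]}

```bash
ls; mkdir -p pics
python3 - <<'E'
from bench import ctrl
import cv2,numpy as np
s=ctrl.get_state();print(s)
for n in("scene","side"):
    m=ctrl.camera_model(n);print(n,m)
    cv2.imwrite(f"pics/{n}0.png",ctrl.read_camera(n)[:,:,::-1])
E
```

```text
pics
{'t': 0.0, 'q': array([-1.10201855e+00,  2.41429994e-01,  3.69181156e-03,  1.33518229e+00,
        1.26722395e-05,  1.57075847e+00]), 'joint_vel': array([-0.00015895,  0.00152293, -0.00029754,  0.00097193, -0.00032974,
       -0.0012336 ]), 'joint_torque': array([-8.82948480e-04, -3.72315109e+01,  2.52409726e+01,  1.71263935e-02,
       -7.78697631e-05, -3.48565848e-06]), 'tool_pos': array([ 0.22577626, -0.44581629,  0.40379169]), 'ee_rot': array([ 0.60182171,  0.37058932,  0.6030967 , -0.36979529]), 'contact_force': array([ 0.14616126, -0.56014733,  0.85682914]), 'moment': array([-0.01542937,  0.02913071,  0.01012318]), 'grip_width': 0.08531600304728956}
scene {'K': array([[423.27785481,   0.        , 317.37899116],
       [  0.        , 423.27785481, 193.3632125 ],
       [  0.        ,   0.        ,   1.        ]]), 'R': array([[-0.05450038,  0.99851082,  0.00241931],
       [ 0.72503785,  0.04123946, -0.68747321],
       [-0.68654921, -0.03571346, -0.7262057 ]]), 't': array([ 0.05380037, -0.34849399,  1.5440289 ])}
side {'K': array([[374.91728391,   0.        , 323.28637503],
       [  0.        , 374.91728391, 198.92696569],
       [  0.        ,   0.        ,   1.        ]]), 'R': array([[-0.98417814, -0.17598409, -0.02056672],
       [-0.06958628,  0.4906629 , -0.86856644],
       [ 0.16294521, -0.85339294, -0.49514578]]), 't': array([0.54394778, 0.12364658, 0.70388353])}
```

View pics/scene0.png

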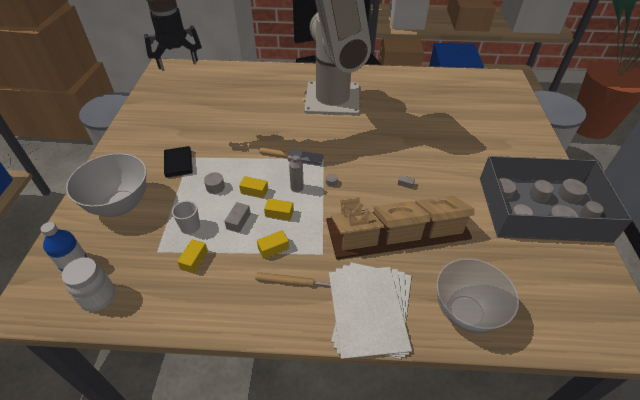

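View pics/side0.png

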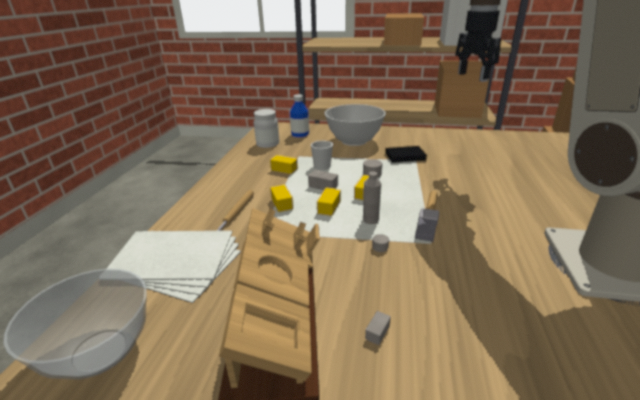

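```bash
cat > h.py <<'E'
import numpy as np,cv2
from bench import ctrl
from scipy.spatial.transform import Rotation as Ro
def q2R(q): return Ro.from_quat(np.r_[q[1:],q[0]]).as_matrix()
def back(m,uv,h):
    "pixel -> world on plane z=h"
    d=m["R"].T@np.linalg.solve(m["K"],[uv[0],uv[1],1.]);c=-m["R"].T@m["t"]
    return c+d*(h-c[2])/d[2]
def proj(m,P):
    c=np.atleast_2d(P)@m["R"].T+m["t"];p=c@m["K"].T;return p[:,:2]/p[:,2:]
def tool(x,yaw_axis):
    "tool R from x direction and jaw direction z"
    x=np.array(x,float)/np.linalg.norm(x);z=np.array(yaw_axis,float);z-=x*(z@x);z/=np.linalg.norm(z)
    return np.c_[x,np.cross(z,x),z]
def rel(P,R):
    "print shift+turn from present measured pose to TCP pose P,R"
    s=ctrl.get_state();R0=q2R(s["ee_rot"])
    d=R0.T@(np.array(P)-s["tool_pos"]);r=np.degrees(Ro.from_matrix(R0.T@R).as_rotvec())
    print("rel",np.round(d,4),np.round(r,2),"norm",round(np.linalg.norm(d),3),round(np.linalg.norm(r),1));return d,r
E
python3 - <<'E'
from h import *
m=ctrl.camera_model("scene")
for n,uv,h in [("puck",(214,177),.036),("bar",(237,213),.036),("vasetop",(296,155),.118),("vasefoot",(296,190),0),("spuck",(332,179),.022),("sbar",(406,180),.022),("cup",(185,210),.07),("obst",(305,157),.02),("rackL",(330,252),0),("rackR",(470,236),0)]:
    print(n,back(m,uv,h).round(3))
w=ctrl.camera_model("wrist");s=ctrl.get_state();R=q2R(s["ee_rot"])
print(w["K"]);c=-w["R"].T@w["t"];print("cam in tool",R.T@(c-s["tool_pos"]),(w["R"]@R).round(3)); print(R.round(3))
a=cv2.imread("pics/scene0.png")
cv2.imwrite("pics/c0.png",cv2.resize(a[135:265,160:320],None,fx=4.5,fy=4.5,interpolation=cv2.INTER_CUBIC))
E
```

```text
puck [ 0.469 -0.324  0.036]
bar [ 0.599 -0.233  0.036]
vasetop [ 0.454 -0.088  0.118]
vasefoot [ 0.472 -0.09   0.   ]
spuck [0.444 0.013 0.022]
sbar [0.436 0.226 0.022]
cup [ 0.626 -0.357  0.07 ]
obst [ 0.351 -0.073  0.02 ]
rackL [0.685 0.016 0.   ]
rackR [0.613 0.38  0.   ]
[[294.91786925   0.         321.41684365]
 [  0.         294.91786925 196.24904551]
 [  0.           0.           1.        ]]
cam in tool [0.03073279 0.08196048 0.00017555] [[ 0.001 -0.001  1.   ]
 [-0.319 -0.948 -0.001]
 [ 0.948 -0.319 -0.002]]
[[-0.001  0.892  0.452]
 [ 0.002  0.452 -0.892]
 [-1.    -0.    -0.002]]
```

View pics/c0.png

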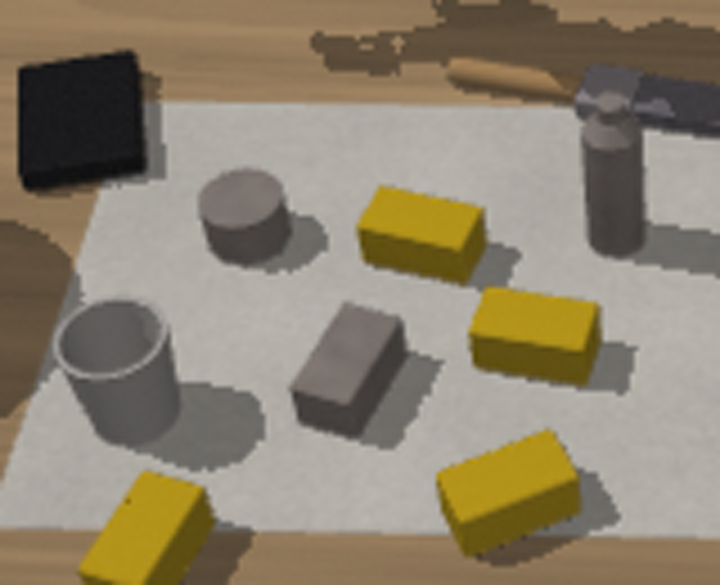

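Run:
```python
from h import *
rel([.5,-.08,.45],tool([0,0,-1],[0,-1,0]))
```

```text
rel [-0.0457  0.4099 -0.2026] [26.86 -0.11  0.03] norm 0.46 26.9
```

Candidates: the puck is the large grey disc at scene (214,183), not the small puck (332,181) or the bin discs (507–595,190). The bar is the grey block at (237,217), not the yellow ones (254,186), (279,209), (273,244), (193,256) or the small bar (406,182). The vase is the standing one at (296,172). The crop confirms all three. First I move to an overview pose.

Request:
move_arm:
  moves:
    - [-0.005,0.045,-0.022,3,0,0,1]
    - [-0.01,0.09,-0.045,6,0,0,1]
    - [-0.015,0.135,-0.067,9,0,0,1]
    - [-0.02,0.18,-0.09,12,0,0,1]
    - [-0.025,0.225,-0.112,15,0,0,1]
    - [-0.03,0.27,-0.134,18,0,0,1]
    - [-0.035,0.315,-0.156,21,0,0,1]
    - [-0.04,0.36,-0.178,24,0,0,1]
    - [-0.045,0.41,-0.203,26.9,0,0,1]
    - [-0.045,0.41,-0.203,26.9,0,0,1]
    - [-0.045,0.41,-0.203,26.9,0,0,1]
    - [-0.045,0.41,-0.203,26.9,0,0,1]

```text
t: 1.3
tool_pos: [0.4995, -0.0801, 0.4491]
ee_rot: [-0.499, -0.5, -0.5, 0.501]
contact_force: [0.2, -0.4, -1.0]
grip_width: 0.0853
```

Run:
```python
from h import *
import pickle
s=ctrl.get_state();m=ctrl.camera_model("wrist");a=ctrl.read_camera("wrist")[:,:,::-1]
print(s["tool_pos"],q2R(s["ee_rot"]).round(3))
pickle.dump((m,a.copy()),open("w1.pkl","wb"));cv2.imwrite("pics/w1.png",cv2.resize(a,None,fx=1.25,fy=1.25))
```

```text
[ 0.49946705 -0.080141    0.44911484] [[-0.002  1.    -0.001]
 [-0.    -0.001 -1.   ]
 [-1.    -0.002  0.   ]]
```

View pics/w1.png

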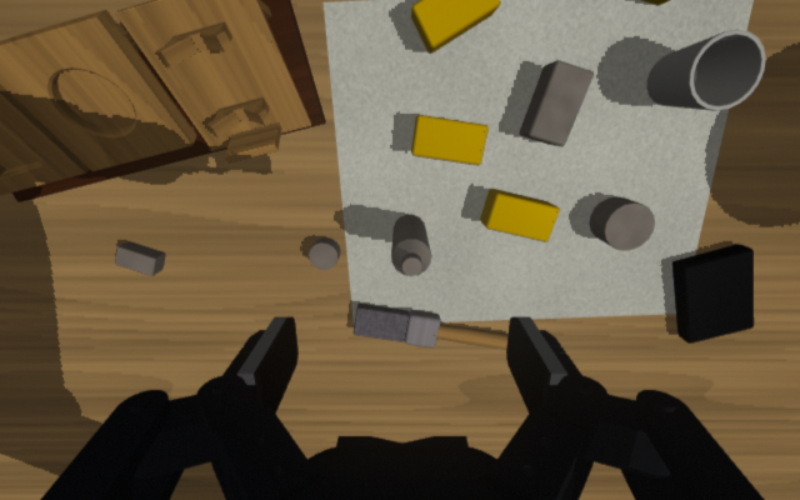

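The overview shows the puck top at view (629,224), the grey bar at (558,103), the vase top at (412,263) with its foot near (411,230), and the hammer head at (395,325). The rack is at top left with the cradle nearest the vase, the round pocket next, and the oblong one partly cut off. I'm shifting to see the whole rack.

Request:
move_arm:
  moves:
    - [0,0.01,-0.045,0,0,0,1]
    - [0,0.02,-0.09,0,0,0,1]
    - [0,0.03,-0.135,0,0,0,1]
    - [0,0.04,-0.18,0,0,0,1]
    - [0,0.05,-0.225,0,0,0,1]
    - [0,0.06,-0.26,0,0,0,1]
    - [0,0.06,-0.26,0,0,0,1]
    - [0,0.06,-0.26,0,0,0,1]
    - [0,0.06,-0.26,0,0,0,1]

```text
t: 2.25
tool_pos: [0.5661, 0.0423, 0.4494]
ee_rot: [0.507, 0.491, 0.526, -0.475]
contact_force: [0.6, 0.3, 0.5]
grip_width: 0.0854
```

```bash
cat > fit.py <<'E'
from h import *
import pickle
from scipy.ndimage import map_coordinates
from scipy.optimize import differential_evolution
def seg(P,closed=True,n=40):
    P=np.array(P,float);Q=np.roll(P,-1,0) if closed else P[1:];P=P if closed else P[:-1]
    t=np.linspace(0,1,n)[:,None];return np.vstack([p+(q-p)*t for p,q in zip(P,Q)])
def circ(r,z,n=120):
    a=np.linspace(0,2*np.pi,n,endpoint=False);return np.c_[r*np.cos(a),r*np.sin(a),0*a+z]
def rect(a,b,z): return seg([[a/2,b/2,z],[-a/2,b/2,z],[-a/2,-b/2,z],[a/2,-b/2,z]])
def gradimg(a):
    g=np.float32(cv2.GaussianBlur(a,(0,0),.8));e=0
    for c in range(3): e=e+cv2.Sobel(g[...,c],5,1,0)**2+cv2.Sobel(g[...,c],5,0,1)**2
    return np.minimum(np.sqrt(e),150)
def fit(views,model,c0,rng,yaw0=0,yr=0,base=lambda p:np.eye(3),z0=0,hull=None):
    G=[(m,gradimg(a)) for m,a in views]
    def f(p):
        R=Ro.from_euler("z",p[2]).as_matrix();P=model@base(0).T@R.T+[p[0],p[1],z0];s=0
        for m,g in G:
            uv=proj(m,P)
            s+=map_coordinates(g,[uv[:,1],uv[:,0]],order=1,mode="constant").mean()
        return -s
    r=differential_evolution(f,[(c0[0]-rng,c0[0]+rng),(c0[1]-rng,c0[1]+rng),(yaw0-yr-1e-6,yaw0+yr+1e-6)],seed=1,popsize=30,tol=1e-8,maxiter=150)
    return r.x,-r.fun
def draw(img,m,P,col):
    for u,v in proj(m,P): cv2.circle(img,(int(round(u*2)),int(round(v*2))),0,col,-1)
slope=Ro.from_euler("y",-30,degrees=True).as_matrix()
E
python3 - <<'E'
from fit import *
s=ctrl.get_state();m=ctrl.camera_model("wrist");a=ctrl.read_camera("wrist")[:,:,::-1]
print(s["tool_pos"])
pickle.dump((m,a.copy()),open("w2.pkl","wb"));cv2.imwrite("pics/w2.png",cv2.resize(a,None,fx=1.25,fy=1.25))
m1,a1=pickle.load(open("w1.pkl","rb"))
V=[(m1,a1)];big=cv2.resize(a1,None,fx=2,fy=2)
print("puck centre guess",back(m1,(503,179),.036),"bar",back(m1,(447,82),.036))
M=circ(.027,.036);p,sc=fit(V,M,back(m1,(503,179),.036)[:2],.025);print("puck",p,sc);draw(big,m1,M+[p[0],p[1],0],(0,0,255))
M=rect(.072,.040,.036);p,sc=fit(V,M,back(m1,(447,82),.036)[:2],.025,np.radians(-30),np.radians(60));print("bar",p[:2],np.degrees(p[2]),sc)
draw(big,m1,M@Ro.from_euler("z",p[2]).as_matrix().T+[p[0],p[1],0],(0,0,255))
M=np.vstack([circ(.009,.118),circ(.009,.118)]);p,sc=fit(V,M,back(m1,(330,212),.118)[:2],.012);print("vase",p,sc);draw(big,m1,M+[p[0],p[1],0],(0,0,255));draw(big,m1,circ(.019,0)+[p[0],p[1],0],(0,255,0));draw(big,m1,circ(.019,.095)+[p[0],p[1],0],(255,255,0))
cv2.imwrite("pics/f1.png",big[60:460,500:1120])
E
```

```text
[0.56608985 0.04233719 0.44935119]
puck centre guess [ 0.47587015 -0.32342553  0.036     ] bar [ 0.59745668 -0.23197254  0.036     ]
puck [ 4.72611308e-01 -3.24595475e-01  2.03518419e-07] 148.7915496826172
bar [ 0.59475369 -0.23376736] -15.751230068598977 142.9453125
vase [ 4.59386244e-01 -8.83787789e-02  2.57479844e-07] 132.74765014648438
```

View pics/w2.png

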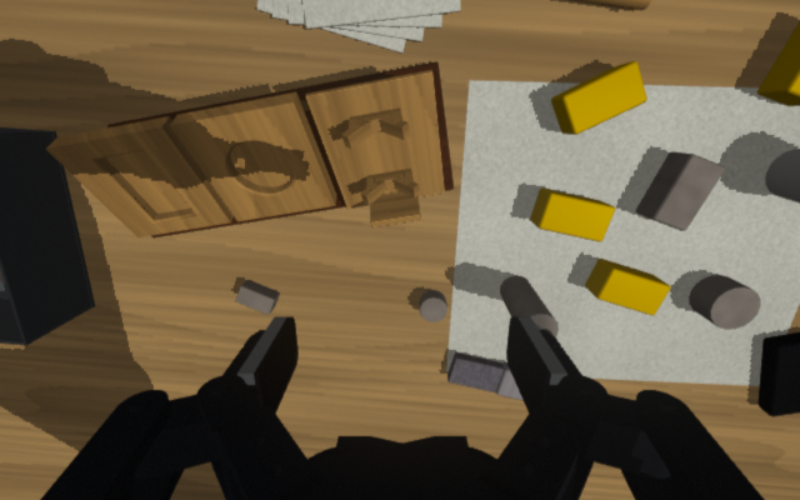

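View pics/f1.png

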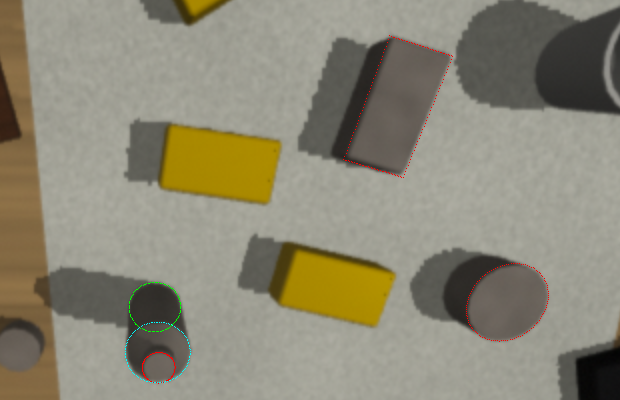

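Fits lie well on the puck, bar and vase outlines. The last move fell short in y, so I check the joints and meanwhile fit the rack nests in the second view.

Run:
```python
from fit import *
s=ctrl.get_state();print(s["tool_pos"],q2R(s["ee_rot"]).round(3),s["q"].round(3),s["t"])
V=[pickle.load(open("w2.pkl","rb"))];m,a=V[0];B=lambda p:slope
big=cv2.resize(a,None,fx=2,fy=2)
# guesses via face-centre pixels (view/1.25)
for n,uv,M in [("oblong",(150,192),np.vstack([rect(.078,.046,.012)]*2+[rect(.115,.108,.012)])),
               ("round",(262,168),np.vstack([circ(.03,.012)]+[rect(.115,.108,.012)])),
               ("cradle",(380,138),np.vstack([seg([[-.075,-.054,0],[.055,-.054,0],[.055,.054,0],[-.075,.054,0]])]))]:
    g=back(m,(uv[0]/1.25,uv[1]/1.25),.07)[:2]
    for yr in [12]:
        p,sc=fit(V,M,g,.03,np.radians(-10),np.radians(yr),B,.062);print(n,g.round(3),p[:2].round(4),np.degrees(p[2]).round(2),sc)
    draw(big,m,M@slope.T@Ro.from_euler("z",p[2]).as_matrix().T+[p[0],p[1],.062],(0,0,255))
cv2.imwrite("pics/f2.png",big[80:400,40:760])
```

```text
[0.56622618 0.04255145 0.4493131 ] [[-0.004  0.998  0.068]
 [ 0.035  0.068 -0.997]
 [-0.999 -0.001 -0.035]] [0.067 0.367 0.295 1.5   0.035 3.141] 2.3
oblong [0.565 0.302] [0.554  0.2837] -11.97 67.77401733398438
round [0.596 0.19 ] [0.6021 0.1912] 2.0 77.42963409423828
cradle [0.631 0.08 ] [0.6362 0.0844] 1.22 78.03102111816406
```

View pics/f2.png

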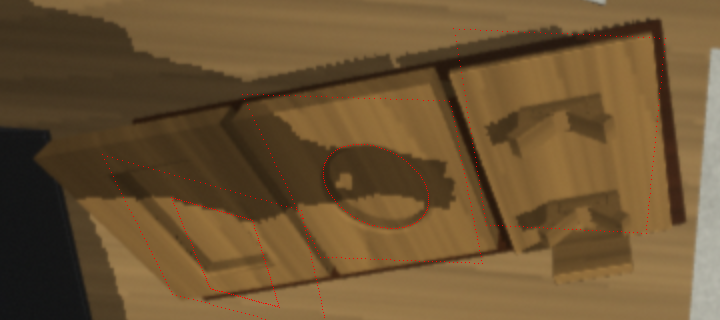

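Joint 6 is at its limit here (3.141), which explains the shortfall. My rack yaw guess had the wrong sign, because the +y end is nearer the robot. I refit with positive yaw.

Run:
```python
from fit import *
V=[pickle.load(open("w2.pkl","rb"))];m,a=V[0];B=lambda p:slope
big=cv2.resize(a,None,fx=2,fy=2)
plate=rect(.115,.108,.012)
Ms={"oblong":((150,192),np.vstack([rect(.078,.046,.012),plate])),
 "round":((262,168),np.vstack([circ(.03,.012)]*2+[plate])),
 "cradle":((380,138),np.vstack([seg([[-.075,-.054,0],[.055,-.054,0],[.055,.054,0],[-.075,.054,0]])]))}
R_=lambda y:Ro.from_euler("z",y).as_matrix()
res={}
for n,(uv,M) in Ms.items():
    g=back(m,(uv[0]/1.25,uv[1]/1.25),.07)[:2]
    p,sc=fit(V,M,g,.03,np.radians(11),np.radians(8),B,.062);print(n,p[:2].round(4),np.degrees(p[2]).round(2),sc);res[n]=p
# joint: model in rack frame with origin at round nest
off={"oblong":.115,"round":0,"cradle":-.115}
J=np.vstack([(M@slope.T+[0,off[n],0]) for n,(uv,M) in Ms.items() ])
p,sc=fit(V,J,res["round"][:2],.02,np.radians(11),np.radians(6),lambda p:np.eye(3),.062)
print("joint",p[:2],np.degrees(p[2]),sc)
for n in off: print(n,(p[:2]+(R_(p[2])@[0,off[n],0])[:2]).round(4))
draw(big,m,J@R_(p[2]).T+[p[0],p[1],.062],(0,0,255))
sad=[]
for x in(-.047,-.035,.018,.03): sad.append(seg([[x,-.0285,0],[x,-.0285,.032],[x,.0285,.032],[x,.0285,0]],False))
sad.append(seg([[-.062,-.025,0],[-.062,-.025,.04],[-.062,.025,.04],[-.062,.025,0]],False))
c=res["cradle"];draw(big,m,np.vstack(sad)@slope.T@R_(c[2]).T+[c[0],c[1],.062],(255,0,0))
cv2.imwrite("pics/f3.png",big[80:400,40:760])
m1,_=pickle.load(open("w1.pkl","rb"));print("hammer",[back(m1,(u/1.25,v/1.25),.03).round(3) for u,v in((355,308),(440,318),(437,345),(355,335))])
```

```text
oblong [0.5745 0.3037] 13.57 84.90852355957031
round [0.6014 0.1917] 12.89 100.64382934570312
cradle [0.6281 0.0798] 13.79 129.24343872070312
joint [0.60138226 0.19181098] 13.484666999649807 99.8572998046875
oblong [0.5746 0.3036]
round [0.6014 0.1918]
cradle [0.6282 0.08  ]
hammer [array([ 0.372, -0.024,  0.03 ]), array([ 0.358, -0.125,  0.03 ]), array([ 0.321, -0.123,  0.03 ]), array([ 0.335, -0.023,  0.03 ])]
```

View pics/f3.png

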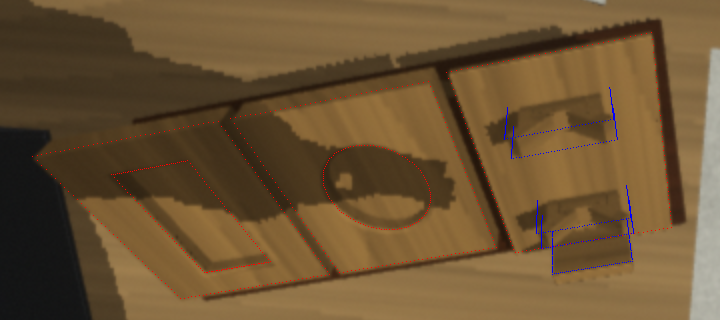

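The red outlines sit on the plates and on both pocket mouths. Individual and joint fits agree to about 0.3 mm, and rack yaw is 13.5°. Next I build a small kinematic model for checking joint limits and plan the vase pick and place.

```bash
cat > plan.py <<'E'
from h import *
d,h,L1,L2=.13,.156,.485,.395
yaw=np.radians(13.485)
RK=Ro.from_euler("z",yaw).as_matrix()@Ro.from_euler("y",-30,degrees=True).as_matrix()  # nest axes
NEST={"oblong":np.array([.5746,.3036,.062]),"round":np.array([.6014,.1918,.062]),"cradle":np.array([.6282,.0800,.062])}
def joints(P,R,flip=False):
    w=P-d*R[:,0];q1=np.arctan2(w[1],w[0])
    A=Ro.from_euler("z",-q1).as_matrix()@R          # Ry(s)Rz(q5)Rx(c)
    q5=np.arcsin(A[1,0]);s=np.arctan2(-A[2,0],A[0,0])
    C=(Ro.from_euler("y",s)*Ro.from_euler("z",q5)).as_matrix().T@A;c=np.arctan2(C[2,1],C[1,1])
    q6=c+np.pi/2
    r=np.hypot(w[0],w[1]);z=w[2]-h;D=np.hypot(r,z)
    i=np.arccos(np.clip((L1**2+L2**2-D*D)/(2*L1*L2),-1,1));q3=i-np.pi/2
    q2=np.arctan2(r,z)-np.arccos(np.clip((L1**2+D*D-L2**2)/(2*L1*D),-1,1))
    return np.array([q1,q2,q3,s-q2+q3,q5,q6])
def pitched(az,pitch,flip=False):
    "tool with azimuth az, pitch below horizontal (deg); jaw horizontal"
    a,p=np.radians(az),np.radians(pitch);x=[np.cos(a)*np.cos(p),np.sin(a)*np.cos(p),-np.sin(p)]
    z=np.array([np.sin(a),-np.cos(a),0])*(-1 if flip else 1);return tool(x,z)
E
python3 - <<'E'
from plan import *
s=ctrl.get_state();print("model",joints(s["tool_pos"],q2R(s["ee_rot"])).round(3),"true",s["q"].round(3))
V=np.array([.4594,-.0884,0])
for az in(-11,-5,0,5):
    R=pitched(az,40);P=V+[0,0,.054]-.155*R[:,0];print(az,P.round(3),joints(P,R).round(3))
R=pitched(13.485,100);G=NEST["cradle"]+RK@[-.004,0,.036];print("place",joints(G-.155*R[:,0],R).round(3),(G-.155*R[:,0]).round(3))
for n,hh in(("round",.032),("oblong",.032)):
    R=tool(-RK[:,2],RK[:,1]);G=NEST[n]+RK@[0,0,hh];print(n,joints(G-.155*R[:,0],R).round(3))
E
```

```text
model [0.067 0.367 0.292 1.497 0.035 3.141] true [0.067 0.367 0.295 1.5   0.035 3.141]
-11 [ 0.343 -0.066  0.154] [-1.880e-01  3.060e-01 -1.000e+00 -6.080e-01 -3.000e-03  3.144e+00]
-5 [ 0.341 -0.078  0.154] [-0.279  0.308 -0.995 -0.596  0.147  3.017]
0 [ 0.341 -0.088  0.154] [-0.351  0.313 -0.982 -0.567  0.267  2.91 ]
5 [ 0.341 -0.099  0.154] [-0.418  0.321 -0.963 -0.52   0.38   2.8  ]
place [ 0.131  0.671  0.244  1.317 -0.018  3.039] [0.634 0.081 0.244]
round [ 0.333  0.388 -0.359  0.302 -0.049  0.085]
oblong [ 0.565  0.428 -0.293  0.35  -0.163  0.288]
```

Run:
```python
from plan import *
rel([.341,-.088,.29],pitched(0,40))
```

```text
rel [ 0.1555 -0.2334  0.1204] [ 2.78 -3.57 50.11] norm 0.305 50.3
```

Request:
move_arm:
  moves:
    - [0.01,-0.03,0.015,0.3,-0.4,6,1]
    - [0.03,-0.06,0.03,0.7,-0.9,13,1]
    - [0.05,-0.09,0.045,1,-1.3,19,1]
    - [0.07,-0.12,0.06,1.4,-1.8,25,1]
    - [0.09,-0.15,0.075,1.7,-2.2,31,1]
    - [0.11,-0.18,0.09,2.1,-2.7,38,1]
    - [0.135,-0.21,0.105,2.5,-3.2,44,1]
    - [0.1555,-0.2334,0.1204,2.78,-3.57,50.1,1]
    - [0.1555,-0.2334,0.1204,2.78,-3.57,50.1,1]
    - [0.1555,-0.2334,0.1204,2.78,-3.57,50.1,1]
    - [0.1555,-0.2334,0.1204,2.78,-3.57,50.1,1]

```text
t: 3.4
tool_pos: [0.343, -0.0883, 0.2927]
ee_rot: [0.666, 0.664, 0.241, -0.24]
contact_force: [-0.3, -0.4, 0.5]
grip_width: 0.0853
```

Run:
```python
from plan import *
s=ctrl.get_state();print(s["tool_pos"],s["q"].round(3))
rel([.341,-.088,.29],pitched(0,40))
rel([.341,-.088,.154],pitched(0,40))
```

```text
[ 0.34297102 -0.0883002   0.29265059] [-0.348 -0.179 -1.008 -0.103  0.265  2.911]
rel [ 0.0002 -0.0033 -0.0003] [ 0.11  0.01 -0.21] norm 0.003 0.2
rel [ 0.0872 -0.1078 -0.0005] [ 0.11  0.01 -0.21] norm 0.139 0.2
```

Request:
move_arm:
  moves:
    - [0.02,-0.025,0,0,0,0,1]
    - [0.04,-0.05,0,0,0,0,1]
    - [0.06,-0.075,0,0,0,0,1]
    - [0.075,-0.093,0,0,0,0,1]
    - [0.087,-0.108,0,0,0,0,0.6]
    - [0.087,-0.108,0,0,0,0,0.3]
    - [0.087,-0.108,0,0,0,0,0.1]
    - [0.087,-0.108,0,0,0,0,0.1]
  grip_force: 50

```text
t: 4.2
tool_pos: [0.3759, -0.1056, 0.171]
ee_rot: [0.659, 0.662, 0.258, -0.247]
contact_force: [-0.2, -1.0, 0.1]
grip_width: 0.0472
```

Run:
```python
from plan import *
s=ctrl.get_state();print(s["tool_pos"],s["q"].round(3),s["grip_width"])
R=q2R(s["ee_rot"]);print("vase@54 in tool",R.T@(np.array([.4594,-.0884,.054])-s["tool_pos"]))
a=ctrl.read_camera("wrist")[:,:,::-1];cv2.imwrite("pics/v1.png",a)
```

```text
[ 0.37593026 -0.10558855  0.17102886] [-0.368  0.301 -1.084 -0.616  0.286  2.886] 0.047152708902349814
vase@54 in tool [ 0.14054645 -0.03128538 -0.01504384]
```

View pics/v1.png

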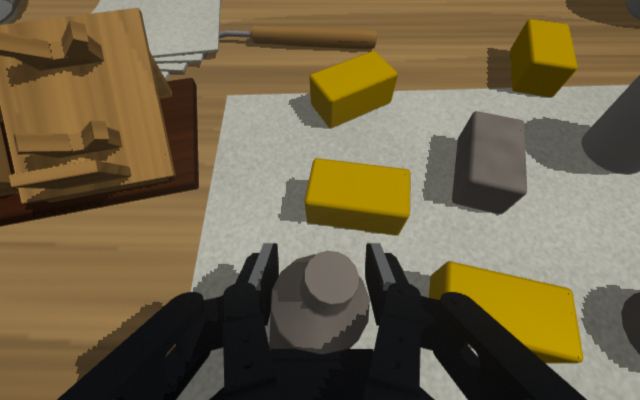

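The descent hit joint 3's limit (-1.08), so the tool is about 38 mm off plan. The vase still stands between the fingers with its neck at (331,278), close to the left finger. I re-measure it and check a recovery path with the model.

Run:
```python
from plan import *
from fit import fit,circ,rect,draw
m=ctrl.camera_model("wrist");a=cv2.imread("pics/v1.png");s=ctrl.get_state()
M=circ(.009,.118);g=back(m,(331,278),.118);p,sc=fit([(m,a)],M,g[:2],.012);print("vase now",g,p,sc)
ms=ctrl.camera_model("scene");b=ctrl.read_camera("scene")[:,:,::-1];cv2.imwrite("pics/s1.png",cv2.resize(b[120:220,250:370],None,fx=5,fy=5,interpolation=cv2.INTER_CUBIC))
P0=s["tool_pos"];V=np.array([p[0],p[1],0]);print("in tool",q2R(s["ee_rot"]).T@(V+[0,0,.095]-P0))
for pit in(40,45,50):
  for az in (-5,0):
    R=pitched(az,pit);P1=V+[0,0,.056]-.155*R[:,0]
    print(pit,az,P1.round(3),joints(P1,R).round(3),"above.06",joints(P1+[0,0,.06],R)[2].round(3),"above.12",joints(P1+[0,0,.12],R)[2].round(3))
```

```text
vase now [ 0.47664976 -0.1069984   0.118     ] [ 4.77905888e-01 -1.07407889e-01  9.98852431e-07] 99.12711334228516
in tool [0.12696936 0.01163549 0.00383546]
40 -5 [ 0.36  -0.097  0.156] [-0.327  0.325 -0.937 -0.55   0.183  2.986] above.06 -0.879 above.12 -0.798
40 0 [ 0.359 -0.107  0.156] [-0.392  0.332 -0.922 -0.517  0.297  2.882] above.06 -0.866 above.12 -0.786
45 -5 [ 0.369 -0.098  0.166] [-0.313  0.287 -0.883 -0.372  0.159  2.98 ] above.06 -0.821 above.12 -0.736
45 0 [ 0.368 -0.107  0.166] [-0.371  0.293 -0.871 -0.343  0.259  2.873] above.06 -0.809 above.12 -0.726
50 -5 [ 0.379 -0.099  0.175] [-0.3    0.263 -0.826 -0.205  0.136  2.977] above.06 -0.76 above.12 -0.673
50 0 [ 0.378 -0.107  0.175] [-0.349  0.269 -0.815 -0.181  0.222  2.869] above.06 -0.75 above.12 -0.664
```

Run:
```python
from plan import *
from scipy.optimize import least_squares
s=ctrl.get_state()
D=[([-1.102,.2414,.0037,1.3352,0,1.5708],[.2258,-.4458,.4038]),([.067,.367,.295,1.5,.035,3.141],[.5662,.0426,.4493]),
   ([-.348,-.179,-1.008,-.103,.265,2.911],[.3430,-.0883,.2927]),(s["q"],s["tool_pos"])]
def fk(p,q):
    d,h,L1,L2,a,e=p
    Rr=(Ro.from_euler("z",q[0])*Ro.from_euler("y",q[1]-q[2]+q[3])*Ro.from_euler("z",q[4])*Ro.from_euler("x",q[5]-np.pi/2)).as_matrix()
    f=q[1]-q[2];r=a+L1*np.sin(q[1])+L2*np.cos(f)+e*np.sin(f);z=h+L1*np.cos(q[1])-L2*np.sin(f)+e*np.cos(f)
    return np.array([r*np.cos(q[0]),r*np.sin(q[0]),z])+d*Rr[:,0],Rr
r=least_squares(lambda p:np.r_[np.concatenate([fk(p,q)[0]-P for q,P in D])*1000,(p-[.13,.2,.45,.4,0,0])*1],[.13,.2,.45,.4,0,0]);print(r.x.round(4),r.fun[:12].round(2))
print(s["q"].round(3),q2R(s["ee_rot"]).round(3),fk(r.x,s["q"])[1].round(3))
```

```text
[0.1417 0.1889 0.4214 0.3341 0.0748 0.0311] [ 3.39 -6.74  4.13 -6.49 -0.08 -1.7  -0.69  3.59 -5.27  1.92  2.76  2.84]
[-0.369  0.3   -1.086 -0.616  0.286  2.886] [[ 0.744  0.668  0.013]
 [ 0.015  0.002 -1.   ]
 [-0.668  0.744 -0.009]] [[ 0.744  0.668  0.013]
 [ 0.015  0.002 -1.   ]
 [-0.668  0.744 -0.009]]
```

```bash
cat > kin.py <<'E'
from plan import *
from scipy.optimize import least_squares
def fk(p,q):
    d,h,L1,L2,a,e,w=p
    S=Ro.from_euler("z",q[0])*Ro.from_euler("y",q[1]-q[2]+q[3])
    Rr=(S*Ro.from_euler("z",q[4])*Ro.from_euler("x",q[5]-np.pi/2)).as_matrix()
    f=q[1]-q[2];r=a+L1*np.sin(q[1])+L2*np.cos(f)+e*np.sin(f);z=h+L1*np.cos(q[1])-L2*np.sin(f)+e*np.cos(f)
    return np.array([r*np.cos(q[0]),r*np.sin(q[0]),z])+d*Rr[:,0]+w*S.as_matrix()[:,2],Rr
D=[([-1.10202,.24143,.00369,1.33518,0,1.57076],[.22578,-.44582,.40379]),([.067,.367,.295,1.5,.035,3.141],[.56623,.04255,.44931]),
   ([-.348,-.179,-1.008,-.103,.265,2.911],[.34297,-.0883,.29265]),([-.369,.3,-1.086,-.616,.286,2.886],[.3759,-.1056,.171])]
def calib():
    pr=np.array([.13,.2,.45,.4,0,0,0])
    return least_squares(lambda p:np.r_[np.concatenate([fk(p,q)[0]-P for q,P in D])*1000,(p-pr)*2],pr)
def ik(p,P,R,q0):
    r=least_squares(lambda q:np.r_[(fk(p,q)[0]-P)*10,(fk(p,q)[1]-R).ravel()],q0);return r.x,np.abs(r.fun).max()
E
python3 - <<'E'
from kin import *
r=calib();print(r.x.round(4),r.fun[:12].round(2))
E
```

```text
[0.1408 0.1805 0.4199 0.3379 0.0575 0.0399 0.0129] [ 3.89 -7.7   2.82 -6.95 -0.08 -2.1  -0.76  3.38 -1.73  1.12  2.38  1.01]
```

Run:
```python
s=open("kin.py").read()
s=s.replace("d,h,L1,L2,a,e,w=p","d,h,L1,L2,a,e,w,u=p").replace("w*S.as_matrix()[:,2]","S.as_matrix()@[u,0,w]").replace("[.13,.2,.45,.4,0,0,0]","[.13,.2,.45,.4,0,0,0,0]").replace("(p-pr)*2","(p-pr)*5")
open("kin.py","w").write(s)
from kin import *
r=calib();print(r.x.round(4),r.fun[:12].round(2));p=r.x
V=np.array([.4779,-.1074,0]);q0=D[3][0]
for pit in(40,45,50):
  for hh in(.056,.10):
    R=pitched(0,pit);P=V+[0,0,hh]-.155*R[:,0];q,e=ik(p,P,R,q0);print(pit,hh,q.round(3),e)
```

```text
[ 0.1306  0.2397  0.4942  0.3917 -0.0014  0.0088  0.0007  0.1016] [ 0.02 -0.06 -0.14 -0.06  0.02  0.14  0.06  0.25 -0.04 -0.06 -0.23  0.04]
40 0.056 [-0.393  0.381 -1.155 -0.799  0.298  2.881] 5.551115123125783e-16
40 0.1 [-0.393  0.184 -1.109 -0.556  0.298  2.881] 1.1102230246251565e-15
45 0.056 [-0.371  0.287 -1.08  -0.547  0.259  2.873] 3.1541436129600697e-12
45 0.1 [-0.371  0.123 -1.03  -0.332  0.259  2.873] 6.106226635438361e-15
50 0.056 [-0.35   0.231 -1.002 -0.33   0.222  2.869] 3.3306690738754696e-15
50 0.1 [-0.35   0.093 -0.949 -0.138  0.222  2.869] 1.745048550105821e-11
```

The model now fits to 0.25 mm. It shows that coming in straight from the base folds the elbow too far, so I'll approach the vase from an oblique azimuth.

Run:
```python
from kin import *
p=calib().x;V=np.array([.4779,-.1074,0]);q0=D[3][0]
for az in(25,35,45):
  for hh in(.054,.12,.19):
    R=pitched(az,38);P=V+[0,0,hh]-.155*R[:,0];q,e=ik(p,P,R,q0);print(az,hh,q.round(3),P.round(3),e.round(4))
R=pitched(13.485,98);G=NEST["cradle"]+RK@[-.004,0,.037]
for up in(0,.1):
    q,e=ik(p,G-.155*R[:,0]+[0,0,up],R,[.1,.6,.2,1.3,0,3]);print("place",q.round(3),e)
rel(ctrl.get_state()["tool_pos"]+[0,0,.13],q2R(ctrl.get_state()["ee_rot"]))
```

```text
25 0.054 [-0.637  0.396 -0.945 -0.319  0.765  2.294] [ 0.367 -0.159  0.149] 0.0
25 0.12 [-0.637  0.198 -0.886 -0.062  0.765  2.294] [ 0.367 -0.159  0.215] 0.0
25 0.19 [-0.637  0.032 -0.792  0.198  0.765  2.294] [ 0.367 -0.159  0.285] 0.0
35 0.054 [-0.678  0.421 -0.803  0.005  0.859  2.01 ] [ 0.378 -0.177  0.149] 0.0
35 0.12 [-0.678  0.259 -0.747  0.223  0.859  2.01 ] [ 0.378 -0.177  0.215] 0.0
35 0.19 [-0.678  0.119 -0.66   0.449  0.859  2.01 ] [ 0.378 -0.177  0.285] 0.0
45 0.054 [-0.696  0.475 -0.645  0.338  0.903  1.715] [ 0.392 -0.194  0.149] 0.0
45 0.12 [-0.696  0.338 -0.594  0.526  0.903  1.715] [ 0.392 -0.194  0.215] 0.0
45 0.19 [-0.696  0.219 -0.513  0.725  0.903  1.715] [ 0.392 -0.194  0.285] 0.0
place [ 0.13   0.665  0.241  1.286 -0.015  3.037] 7.07178759995486e-11
place [ 0.13   0.603  0.398  1.505 -0.015  3.037] 4.440892098500626e-15
rel [-0.0868  0.0968 -0.0011] [0. 0. 0.] norm 0.13 0.0
```

Request:
move_arm:
  moves:
    - [0,0,0,0,0,0,1]
    - [0,0,0,0,0,0,1]
    - [0,0,0,0,0,0,1]
    - [-0.015,0.017,0,0,0,0,1]
    - [-0.035,0.039,0,0,0,0,1]
    - [-0.06,0.067,0,0,0,0,1]
    - [-0.087,0.097,0,0,0,0,1]
    - [-0.087,0.097,0,0,0,0,1]
    - [-0.087,0.097,0,0,0,0,1]

```text
t: 5.2
tool_pos: [0.3753, -0.1071, 0.3017]
ee_rot: [0.659, 0.662, 0.257, -0.248]
contact_force: [-0.5, -0.2, -0.9]
grip_width: 0.0856
```

Run:
```python
from kin import *
from fit import fit,circ
m=ctrl.camera_model("wrist");a=ctrl.read_camera("wrist")[:,:,::-1].copy();s=ctrl.get_state()
uv=proj(m,[.4779,-.1074,.118])[0]
p,sc=fit([(m,a)],circ(.009,.118),[.4779,-.1074],.015);print("vase now",p[:2],sc,uv,s["q"].round(3))
V=np.array([p[0],p[1],0]);R=pitched(30,38);P=V+[0,0,.19]-.155*R[:,0];rel(P,R)
cv2.imwrite("pics/v2.png",a)
```

```text
vase now [ 0.46896392 -0.09277449] 90.64592742919922 [325.74324783 322.57901563] [-0.373 -0.111 -0.903 -0.019  0.289  2.884]
rel [ 0.0005 -0.0185  0.047 ] [-19.28  22.11   3.81] norm 0.051 29.6
```

```bash
cat > vfit.py <<'E'
from fit import *
def vmodel(m,c):
    "silhouette lines for camera m of a vase at c"
    cam=-m["R"].T@m["t"];v=cam[:2]-c[:2];n=np.array([-v[1],v[0]])/np.linalg.norm(v)
    L=[seg([[*(k*.019*n),0.002],[*(k*.019*n),.093]],False) for k in(1,-1)]+[seg([[*(k*.009*n),.103],[*(k*.009*n),.117]],False) for k in(1,-1)]
    vn=v/np.linalg.norm(v);a=np.linspace(-1.2,1.2,40)
    L.append(np.c_[.019*(np.cos(a)[:,None]*vn+np.sin(a)[:,None]*n),0*a]);L.append(circ(.009,.118,40))
    return np.vstack(L)+[c[0],c[1],0]
def vfit(views,c0,rng):
    G=[(m,gradimg(a)) for m,a in views]
    def f(c):
        s=0
        for m,g in G:
            uv=proj(m,vmodel(m,c));s+=map_coordinates(g,[uv[:,1],uv[:,0]],order=1).mean()
        return -s
    r=differential_evolution(f,[(c0[0]-rng,c0[0]+rng),(c0[1]-rng,c0[1]+rng)],seed=1,popsize=40,tol=1e-8);return r.x,-r.fun
E
python3 - <<'E'
from vfit import *
V=[(ctrl.camera_model(n),ctrl.read_camera(n)[:,:,::-1].copy()) for n in("scene","side")]
S0=[(ctrl.camera_model(n),cv2.imread(f"pics/{n}0.png")) for n in("scene","side")]
print("initial (w1 said .4594 -.0884):",vfit(S0,(.46,-.09),.03),vfit(S0[:1],(.46,-.09),.03),vfit(S0[1:],(.46,-.09),.03))
print("now:",vfit(V,(.47,-.1),.03),vfit(V[:1],(.47,-.1),.03),vfit(V[1:],(.47,-.1),.03))
pickle.dump(V,open("sv.pkl","wb"))
m,a=V[0];b=a[130:220,230:350];m2,a2=V[1];b2=a2[150:250,320:450]
o=np.vstack([cv2.resize(b,(600,290),interpolation=cv2.INTER_CUBIC),cv2.resize(b2,(600,300),interpolation=cv2.INTER_CUBIC)]);cv2.imwrite("pics/v3.png",o)
E
```

```text
initial (w1 said .4594 -.0884): (array([ 0.46098838, -0.0918858 ]), np.float64(279.8524475097656)) (array([ 0.46149105, -0.08784622]), np.float64(135.89231872558594)) (array([ 0.45960108, -0.0920722 ]), np.float64(145.0670623779297))
now: (array([ 0.45873595, -0.08802652]), np.float64(260.572021484375)) (array([ 0.45643329, -0.08835777]), np.float64(138.0167999267578)) (array([ 0.45908562, -0.08709996]), np.float64(124.6941909790039))
```

Run:
```python
from kin import *
p=calib().x
R=pitched(15,80);P=[.40,-.13,.40];print(ik(p,P,R,[-.2,.1,-.5,1.5,.2,3]));rel(P,R)
```

```text
(array([-0.34499004,  0.02083317, -0.27219226,  1.13392176,  0.09918245,
        2.54195504]), np.float64(1.1102230246251565e-15))
rel [-0.0497  0.0926  0.0226] [-13.09   6.47 -37.62] norm 0.107 40.3
```

Request:
move_arm:
  moves:
    - [-0.01,0.02,0.004,-2.6,1.3,-7.5,1]
    - [-0.02,0.037,0.009,-5.2,2.6,-15,1]
    - [-0.03,0.056,0.014,-7.9,3.9,-22.6,1]
    - [-0.04,0.074,0.018,-10.5,5.2,-30.1,1]
    - [-0.05,0.093,0.023,-13.1,6.5,-37.6,1]
    - [-0.05,0.093,0.023,-13.1,6.5,-37.6,1]
    - [-0.05,0.093,0.023,-13.1,6.5,-37.6,1]
    - [-0.05,0.093,0.023,-13.1,6.5,-37.6,1]

```text
t: 6.15
tool_pos: [0.4006, -0.1305, 0.4001]
ee_rot: [0.596, 0.478, 0.521, -0.379]
contact_force: [1.2, -0.1, -0.2]
grip_width: 0.0852
```

Run:
```python
from vfit import *
m=ctrl.camera_model("wrist");a=ctrl.read_camera("wrist")[:,:,::-1].copy()
c,sc=vfit([(m,a)],(.46,-.09),.03);p,s2=fit([(m,a)],circ(.009,.118),c,.01);p3,s3=fit([(m,a)],circ(.019,.095),c,.01)
print(c,sc,p[:2],s2,p3[:2],s3,proj(m,[*c,.06]))
big=cv2.resize(a,None,fx=2,fy=2);draw(big,m,vmodel(m,c),(0,0,255))
u,v=(proj(m,[*c,.06])[0]*2).astype(int);b=big[max(v-150,0):v+150,max(u-150,0):u+150]
print(b.shape,big.shape);s=ctrl.get_state();print(s["tool_pos"],s["q"].round(3))
o=cv2.imread("pics/v3.png");cv2.imwrite("pics/v4.png",cv2.hconcat([b,cv2.resize(o,None,fx=.5,fy=b.shape[0]/o.shape[0])]))
from plan import pitched
R=pitched(30,38);rel(np.array([*c,.19])-.155*R[:,0],R)
```

```text
[ 0.45493424 -0.09402156] 101.481201171875 [ 0.45613479 -0.09597891] 89.6412124633789 [ 0.46244581 -0.08890513] 138.12637329101562 [[302.58123826 174.07115417]]
(300, 300, 3) (800, 1280, 3)
[ 0.40018026 -0.13041738  0.40023921] [-0.346  0.021 -0.271  1.134  0.1    2.541]
rel [ 0.1033 -0.0749  0.0107] [-13.14   7.88  41.69] norm 0.128 44.4
```

View pics/v4.png

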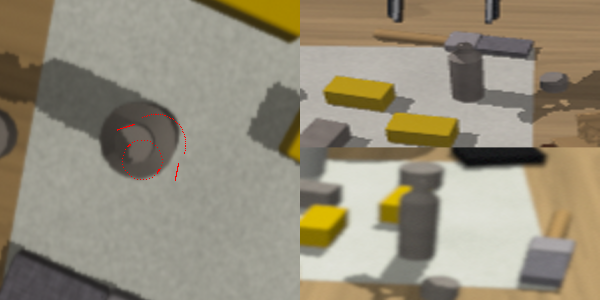

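The vase stands upright at its original place (shoulder circle centre near crop (140,140)), so I take (0.461, -0.0885). Now to the oblique pre-grasp.

Run:
```python
from kin import *
V=np.array([.461,-.0885,0]);R=pitched(30,38)
p=calib().x
for hh in(.054,.19): print(ik(p,V+[0,0,hh]-.155*R[:,0],R,[-.6,.4,-.9,-.3,.8,2.2])[0].round(3))
d,r=rel(V+[0,0,.19]-.155*R[:,0],R)
print("descend in that frame",(R.T@[0,0,-.136]).round(4))
```

```text
[-0.647  0.383 -0.941 -0.216  0.812  2.173]
[-0.647  0.025 -0.784  0.299  0.812  2.173]
rel [ 0.1046 -0.0677  0.0069] [-13.14   7.88  41.69] norm 0.125 44.4
descend in that frame [ 0.0837 -0.1072  0.    ]
```

Request:
move_arm:
  moves:
    - [0.01,-0.012,0.001,-2.4,1.4,7.6,1]
    - [0.025,-0.025,0.002,-4.8,2.9,15.2,1]
    - [0.045,-0.037,0.004,-7.2,4.3,22.8,1]
    - [0.065,-0.049,0.005,-9.6,5.7,30.4,1]
    - [0.085,-0.06,0.006,-11.8,7.1,37.5,1]
    - [0.1046,-0.0677,0.007,-13.1,7.9,41.7,1]
    - [0.1046,-0.0677,0.007,-13.1,7.9,41.7,1]
    - [0.1046,-0.0677,0.007,-13.1,7.9,41.7,1]
    - [0.1046,-0.0677,0.007,-13.1,7.9,41.7,1]

```text
t: 7.1
tool_pos: [0.3566, -0.1503, 0.2887]
ee_rot: [0.707, 0.585, 0.394, -0.049]
contact_force: [0.7, 0.7, 0.2]
grip_width: 0.0851
```

Run:
```python
from kin import *
V=np.array([.461,-.0885,0]);R=pitched(30,38);s=ctrl.get_state();print(s["q"].round(3))
rel(V+[0,0,.054]-.155*R[:,0],R);rel(V+[0,0,.19]-.155*R[:,0],R)
```

```text
[-0.645  0.021 -0.778  0.303  0.811  2.175]
rel [ 0.0848 -0.1104 -0.0019] [ 0.19  0.15 -0.12] norm 0.139 0.3
rel [ 0.0013 -0.0031 -0.0013] [ 0.19  0.15 -0.12] norm 0.004 0.3
```

Request:
move_arm:
  moves:
    - [0.02,-0.026,0,0,0,0,1]
    - [0.04,-0.052,0,0,0,0,1]
    - [0.06,-0.078,-0.001,0,0,0,1]
    - [0.075,-0.098,-0.002,0,0,0,1]
    - [0.085,-0.11,-0.002,0,0,0,1]
    - [0.085,-0.11,-0.002,0,0,0,1]
    - [0.085,-0.11,-0.002,0,0,0,1]
  grip_force: 60

```text
t: 7.8
tool_pos: [0.3557, -0.1491, 0.1492]
ee_rot: [0.707, 0.586, 0.394, -0.048]
contact_force: [1.2, 0.2, -0.0]
grip_width: 0.0854
```

Run:
```python
from kin import *
V=np.array([.461,-.0885,0]);R=pitched(30,38);s=ctrl.get_state();print(s["q"].round(3),s["contact_force"])
rel(V+[0,0,.054]-.155*R[:,0],R)
```

```text
[-0.644  0.387 -0.942 -0.227  0.812  2.176] [ 1.24285282  0.2013713  -0.03533345]
rel [-0.0007 -0.0002  0.0001] [ 0.18  0.08 -0.14] norm 0.001 0.2
```

In place to 1 mm, so I close gradually.

Request:
move_arm:
  moves:
    - [0,0,0,0,0,0,0.5]
    - [0,0,0,0,0,0,0.2]
    - [0,0,0,0,0,0,0.0]
    - [0,0,0,0,0,0,-0.1]
    - [0,0,0,0,0,0,-0.2]
    - [0,0,0,0,0,0,-0.5]
    - [0,0,0,0,0,0,-1]
    - [0,0,0,0,0,0,-1]
    - [0,0,0,0,0,0,-1]
  grip_force: 70

```text
t: 8.7
tool_pos: [0.355, -0.1492, 0.1491]
ee_rot: [0.707, 0.586, 0.394, -0.048]
contact_force: [-2.2, -1.6, 6.1]
grip_width: 0.0361
```

Run:
```python
from kin import *
s=ctrl.get_state();print(s["tool_pos"],s["grip_width"],s["contact_force"],s["moment"])
R=q2R(s["ee_rot"]);print("lift .1:",(R.T@[0,0,.1]).round(4),"az",np.degrees(np.arctan2(R[1,0],R[0,0])),np.degrees(np.arcsin(-R[2,0])))
```

```text
[ 0.35501502 -0.14915961  0.14912708] 0.036110491036656124 [-2.21454633 -1.63583781  6.0914496 ] [-0.08124052  0.2424847  -0.03219298]
lift .1: [-0.0613  0.079   0.0004] az 29.840933349489354 37.78357528933451
```

Run:
```python
from kin import *
import pickle
s=ctrl.get_state();R=q2R(s["ee_rot"]);P=s["tool_pos"]
f=R.T@(np.array([.461,-.0885,0])-P);f[2]=0;ax=R.T@[0,0,1.];ax[2]=0;ax/=np.linalg.norm(ax)
print("foot in tool",f,"axis",ax,"axis at tool y=0: x=",(f-ax*f[1]/ax[1])[0],"height",-f[1]/ax[1])
pickle.dump((f,ax),open("grasp.pkl","wb"))
```

```text
foot in tool [ 0.18787951 -0.04304154  0.        ] axis [-0.61268431  0.79032774  0.        ] axis at tool y=0: x= 0.15451249178336174 height 0.05446037246158455
```

Request:
move_arm:
  moves:
    - [-0.006,0.008,0,0,0,0,-1]
    - [-0.018,0.024,0,0,0,0,-1]
    - [-0.036,0.047,0,0,0,0,-1]
    - [-0.061,0.079,0,0,0,0,-1]
    - [-0.09,0.115,0,0,0,0,-1]
    - [-0.11,0.142,0,0,0,0,-1]
    - [-0.11,0.142,0,0,0,0,-1]
    - [-0.11,0.142,0,0,0,0,-1]

```text
t: 9.5
tool_pos: [0.3545, -0.1482, 0.3282]
ee_rot: [0.707, 0.586, 0.394, -0.049]
contact_force: [-0.5, -0.7, -1.6]
grip_width: 0.0363
```

```bash
cat > vplace.py <<'E'
from kin import *
import pickle
f,ax=pickle.load(open("grasp.pkl","rb"))
def target(x,z,y=0):
    "tool pose putting vase_mid at cradle (x,y,z), axis along cradle +x, jaw along rack"
    zt=-RK[:,1]; # tool z
    # tool axes in cradle plane: ax=(ax0,ax1) in tool x,y maps to cradle x
    tx=ax[0]*RK[:,0]-ax[1]*RK[:,2]   # since tool y = z cross x
    Rt=tool(tx,zt)
    assert np.allclose(Rt@ax,RK[:,0],atol=1e-6),Rt@ax
    mid=NEST["cradle"]+RK@[x,y,z];return mid-Rt@(f+.058*ax),Rt
E
python3 - <<'E'
from vplace import *
s=ctrl.get_state();print(s["tool_pos"],s["grip_width"],s["contact_force"],s["q"].round(3));p=calib().x
for z in(.12,.037):
    P,R=target(0,z);print(P.round(3),ik(p,P,R,[.1,.6,.2,1.3,0,3])[0].round(3),np.degrees(np.arctan2(R[1,0],R[0,0])),R[:,0].round(3))
P,R=target(0,.12);rel(P,R)
E
```

```text
[ 0.35451849 -0.14815685  0.32817199] 0.03630810436221121 [-0.45582956 -0.66597445 -1.64295438] [-0.644 -0.056 -0.719  0.438  0.81   2.178]
[0.587 0.07  0.317] [ 0.122  0.53   0.2    1.376 -0.015  3.03 ] -166.515 [-0.132 -0.032 -0.991]
[0.628 0.08  0.245] [ 0.13   0.663  0.237  1.28  -0.014  3.037] -166.515 [-0.132 -0.032 -0.991]
rel [ 0.2516  0.1825 -0.073 ] [ 16.05  -6.32 -59.45] norm 0.319 61.9
```

Request:
move_arm:
  moves:
    - [0.014,0.012,-0.005,1,-0.4,-3.5,-1]
    - [0.042,0.032,-0.012,2.8,-1.1,-10.5,-1]
    - [0.073,0.054,-0.021,4.8,-1.9,-17.8,-1]
    - [0.104,0.076,-0.03,6.7,-2.6,-24.9,-1]
    - [0.135,0.098,-0.039,8.6,-3.4,-32,-1]
    - [0.166,0.12,-0.048,10.6,-4.2,-39.2,-1]
    - [0.197,0.143,-0.057,12.6,-5,-46.5,-1]
    - [0.224,0.163,-0.065,14.4,-5.7,-53,-1]
    - [0.242,0.176,-0.07,15.5,-6.1,-57.3,-1]
    - [0.2516,0.1825,-0.073,16.05,-6.3,-59.45,-1]
    - [0.2516,0.1825,-0.073,16.05,-6.3,-59.45,-1]
    - [0.2516,0.1825,-0.073,16.05,-6.3,-59.45,-1]

```text
t: 10.7
tool_pos: [0.5868, 0.0701, 0.3144]
ee_rot: [0.523, 0.398, 0.585, -0.475]
contact_force: [-0.0, -0.1, -1.1]
grip_width: 0.0365
```

Run:
```python
from vplace import *
s=ctrl.get_state();print(s["tool_pos"],s["grip_width"],s["contact_force"],s["q"].round(3))
for z in(.12,.06,.0365):
    P,R=target(0,z);rel(P,R)
from fit import *
m=ctrl.camera_model("scene");a=ctrl.read_camera("scene")[:,:,::-1];m2=ctrl.camera_model("side");a2=ctrl.read_camera("side")[:,:,::-1]
T=q2R(s["ee_rot"]);ft=s["tool_pos"]+T@f;A=T@ax
def ring(t,r):
    u=np.cross(A,[0,1,0]);u/=np.linalg.norm(u);v=np.cross(A,u);th=np.linspace(0,6.28,60)[:,None];return ft+t*A+r*(np.cos(th)*u+np.sin(th)*v)
out=[]
for mm,aa,(y0,y1,x0,x1) in((m,a,(120,260,320,480)),(m2,a2,(130,330,220,400))):
    b=cv2.resize(aa,None,fx=2,fy=2,interpolation=cv2.INTER_CUBIC)
    for t,r in((0,.019),(.095,.019),(.118,.009)): draw(b,mm,ring(t,r),(0,0,255))
    out.append(cv2.resize(b[2*y0:2*y1,2*x0:2*x1],(390,400)))
cv2.imwrite("pics/p1.png",cv2.hconcat(out))
```

```text
[0.58683803 0.07012055 0.31440802] 0.036504812889295135 [-0.01798108 -0.05069112 -1.10549823] [ 0.122  0.534  0.198  1.374 -0.014  3.028]
rel [-0.0029 -0.      0.    ] [ 0.08 -0.12  0.25] norm 0.003 0.3
rel [0.0444 0.037  0.0002] [ 0.08 -0.12  0.25] norm 0.058 0.3
rel [0.0629 0.0514 0.0002] [ 0.08 -0.12  0.25] norm 0.081 0.3
```

View pics/p1.png

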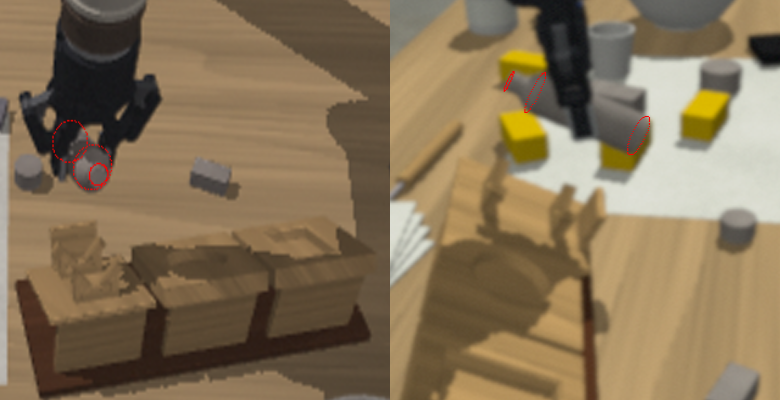

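The overlay matches the held vase in both views. Lowering now along the cradle normal.

Request:
move_arm:
  moves:
    - [0.015,0.012,0,0,0,0.1,-1]
    - [0.03,0.025,0,0,0,0.2,-1]
    - [0.042,0.036,0,0,0,0.25,-1]
    - [0.05,0.042,0,0,0,0.25,-1]
    - [0.054,0.045,0,0,0,0.25,-1]
    - [0.054,0.045,0,0,0,0.25,-1]
    - [0.054,0.045,0,0,0,0.25,-1]

```text
t: 11.5
tool_pos: [0.6237, 0.079, 0.2581]
ee_rot: [0.525, 0.401, 0.583, -0.473]
contact_force: [-0.4, -0.6, -2.1]
grip_width: 0.0357
```

Run:
```python
from vplace import *
s=ctrl.get_state();print(s["tool_pos"],s["grip_width"],s["contact_force"],s["moment"])
for z in(.04,.036):
    P,R=target(0,z);rel(P,R)
```

```text
[0.62366953 0.07900537 0.25812513] 0.03572937859289216 [-0.38449963 -0.58064277 -2.14329845] [ 0.05934432 -0.12256468  0.00206738]
rel [0.0098 0.0038 0.0001] [ 0.05 -0.09 -0.28] norm 0.01 0.3
rel [0.0129 0.0062 0.0001] [ 0.05 -0.09 -0.28] norm 0.014 0.3
```

Request:
move_arm:
  moves:
    - [0.005,0.002,0,0,0,-0.2,-1]
    - [0.009,0.004,0,0,0,-0.3,-1]
    - [0.011,0.005,0,0,0,-0.3,-1]
    - [0.011,0.005,0,0,0,-0.3,-1]
    - [0.011,0.005,0,0,0,-0.3,-1]

```text
t: 12.0
tool_pos: [0.627, 0.0797, 0.2461]
ee_rot: [0.524, 0.399, 0.584, -0.474]
contact_force: [-0.9, -1.5, -1.8]
grip_width: 0.0361
```

Run:
```python
from vplace import *
s=ctrl.get_state();print(s["tool_pos"],s["grip_width"],s["contact_force"],s["moment"])
for z in(.04,.036,.034):
    P,R=target(0,z);rel(P,R)
```

```text
[0.62696504 0.07969979 0.24612274] 0.036120516710395706 [-0.91475759 -1.53222715 -1.83624593] [-0.281608   -0.13439503  0.07392699]
rel [-0.0017 -0.0011 -0.    ] [ 0.04 -0.06  0.06] norm 0.002 0.1
rel [ 0.0015  0.0013 -0.    ] [ 0.04 -0.06  0.06] norm 0.002 0.1
rel [0.003  0.0026 0.    ] [ 0.04 -0.06  0.06] norm 0.004 0.1
```

Request:
move_arm:
  moves:
    - [0.001,0.001,0,0,0,0,-1]
    - [0.002,0.0015,0,0,0,0,-1]
    - [0.0025,0.002,0,0,0,0,-1]
    - [0.0025,0.002,0,0,0,0,-1]

```text
t: 12.4
tool_pos: [0.6276, 0.0796, 0.2456]
ee_rot: [0.523, 0.398, 0.585, -0.475]
contact_force: [-7.0, -2.5, 10.9]
grip_width: 0.0364
```

Run:
```python
from vplace import *
s=ctrl.get_state();print(s["tool_pos"],s["grip_width"],s["contact_force"],s["moment"])
for z in(.036,.034):
    P,R=target(0,z);rel(P,R)
```

```text
[0.62756547 0.07961735 0.24555464] 0.036442355460500724 [-6.97581463 -2.50009364 10.90669079] [-0.62572235  1.53759293  0.15584216]
rel [ 0.001   0.0007 -0.0002] [ 0.03 -0.04  0.17] norm 0.001 0.2
rel [ 0.0025  0.0019 -0.0002] [ 0.03 -0.04  0.17] norm 0.003 0.2
```

Contact is about 13 N along the slope normal, so both saddles are carrying the vase. I release gently and retreat.

Request:
move_arm:
  moves:
    - [0,0,0,0,0,0,-0.1]
    - [0,0,0,0,0,0,0.0]
    - [0,0,0,0,0,0,0.2]
    - [0,0,0,0,0,0,0.6]
    - [0,0,0,0,0,0,0.8]
    - [0,0,0,0,0,0,0.8]
    - [-0.02,0,0,0,0,0,0.8]
    - [-0.05,0,0,0,0,0,0.8]
    - [-0.09,0,0,0,0,0,0.8]
    - [-0.13,0,0,0,0,0,0.8]
  grip_force: 20

```text
t: 13.4
tool_pos: [0.6458, 0.0842, 0.3731]
ee_rot: [0.523, 0.399, 0.585, -0.474]
contact_force: [1.0, -0.1, 0.4]
grip_width: 0.0769
```

```bash
cat > chk.py <<'E'
from kin import *
from fit import gradimg,map_coordinates,differential_evolution,circ,rect,seg,draw
def vline(m,x,y,z,yaw):
    R=RK@Ro.from_euler("z",yaw).as_matrix();c=NEST["cradle"]+RK@[x,y,z];A=R[:,0];cam=-m["R"].T@m["t"]
    n=np.cross(A,cam-c);n/=np.linalg.norm(n);e=np.cross(n,A)
    a=np.linspace(0,2*np.pi,60)[:,None]
    ring=lambda t,r:c+t*A+r*(np.cos(a)*n+np.sin(a)*e)
    L=[seg([c-.056*A+k*.019*n,c+.035*A+k*.019*n],False) for k in(1,-1)]
    return np.vstack(L+[ring(.060,.009),ring(.037,.019)])
E
python3 - <<'E'
from chk import *
s=ctrl.get_state();print(s["tool_pos"],s["grip_width"],s["contact_force"],s["q"].round(3))
V=[]
for n in("scene","side","wrist"):
    m=ctrl.camera_model(n);V.append((m,ctrl.read_camera(n)[:,:,::-1].copy()))
for sel in([0],[2],[0,2]):
    G=[(V[i][0],gradimg(V[i][1])) for i in sel]
    def f(p):
        t=0
        for m,g in G:
            uv=proj(m,vline(m,p[0],p[1],.036,p[2]));t+=map_coordinates(g,[uv[:,1],uv[:,0]],order=1).mean()
        return -t
    r=differential_evolution(f,[(-.015,.015),(-.012,.012),(-.15,.15)],seed=1,popsize=30,tol=1e-8);print(sel,r.x.round(4),-r.fun)
b=cv2.resize(V[2][1],None,fx=2,fy=2);draw(b,V[2][0],vline(V[2][0],r.x[0],r.x[1],.036,r.x[2]),(0,0,255));cv2.imwrite("pics/p2.png",b)
E
```

```text
[0.64580618 0.08424838 0.37310494] 0.07693512081216788 [ 0.97457441 -0.06482888  0.42976544] [ 0.132  0.636  0.526  1.598 -0.012  3.038]
[0] [-0.001  -0.0007 -0.0051] 112.68206787109375
[2] [-0.0013  0.     -0.008 ] 99.38546752929688
[0, 2] [-0.0013  0.     -0.0085] 211.46102905273438
```

The vase is seated: x = -1.3 mm, y ≈ 0, yaw -0.008 rad, and two cameras agree. Now the puck.

Run:
```python
from chk import *
from fit import fit
p=calib().x
for n in("scene","side"):
    print(n,fit([(ctrl.camera_model(n),cv2.imread(f"pics/{n}0.png"))],circ(.027,.036),(.4726,-.3246),.012)[0][:2])
a=np.arctan2(-.3246,.4726);R=tool([0,0,-1],[np.cos(a),np.sin(a),0])
for z in(.189,.30): print(ik(p,[.4726,-.3246,z],R,[-.6,.4,-.2,1.3,0,1.57])[0].round(3))
d,r=rel([.4726,-.3246,.30],R)
s=np.array([.04,.12,.22,.32,.42,.52,.62,.72,.82,.91,1,1])
print("[" + ", ".join(str([float(round(x,4)) for x in np.r_[d*t,r*t]]) for t in s)+"]")
```

```text
scene [ 0.4752745  -0.32600878]
side [ 0.47406499 -0.3333464 ]
[-0.602  0.559 -0.114  0.898  0.     1.571]
[-0.602  0.446  0.022  1.146 -0.     1.571]
rel [ 0.1091 -0.2532  0.3569] [-41.93  -2.75   7.02] norm 0.451 42.6
[[0.0044, -0.0101, 0.0143, -1.6771, -0.1101, 0.2807], [0.0131, -0.0304, 0.0428, -5.0314, -0.3302, 0.8421], [0.024, -0.0557, 0.0785, -9.2242, -0.6053, 1.5439], [0.0349, -0.081, 0.1142, -13.417, -0.8804, 2.2457], [0.0458, -0.1063, 0.1499, -17.6098, -1.1555, 2.9474], [0.0567, -0.1317, 0.1856, -21.8026, -1.4307, 3.6492], [0.0677, -0.157, 0.2213, -25.9954, -1.7058, 4.351], [0.0786, -0.1823, 0.257, -30.1882, -1.9809, 5.0527], [0.0895, -0.2076, 0.2927, -34.381, -2.256, 5.7545], [0.0993, -0.2304, 0.3248, -38.1545, -2.5037, 6.3861], [0.1091, -0.2532, 0.3569, -41.928, -2.7513, 7.0177], [0.1091, -0.2532, 0.3569, -41.928, -2.7513, 7.0177]]
```

Request:
move_arm:
  moves:
    - [0.0,-0.01,0.014,-2,-0.1,0.3,1]
    - [0.005,-0.03,0.043,-5,-0.3,0.8,1]
    - [0.015,-0.056,0.078,-9,-0.6,1.5,1]
    - [0.03,-0.081,0.114,-13.4,-0.9,2.2,1]
    - [0.045,-0.106,0.15,-17.6,-1.2,2.9,1]
    - [0.057,-0.132,0.186,-21.8,-1.4,3.6,1]
    - [0.068,-0.157,0.221,-26,-1.7,4.4,1]
    - [0.079,-0.182,0.257,-30.2,-2,5.1,1]
    - [0.09,-0.208,0.293,-34.4,-2.3,5.8,1]
    - [0.1,-0.23,0.325,-38.2,-2.5,6.4,1]
    - [0.109,-0.253,0.357,-41.9,-2.75,7,1]
    - [0.109,-0.253,0.357,-41.9,-2.75,7,1]

```text
t: 14.75
tool_pos: [0.4681, -0.3284, 0.2956]
ee_rot: [0.671, 0.21, 0.679, -0.213]
contact_force: [-0.5, 0.7, -0.3]
grip_width: 0.0853
```

Request:
move_arm:
  moves:
    - [0,0,0,0,0,0,1]
    - [0,0,0,0,0,0,1]

```text
t: 14.95
tool_pos: [0.4712, -0.3241, 0.2974]
ee_rot: [0.672, 0.209, 0.678, -0.211]
contact_force: [-0.3, -0.4, -0.2]
grip_width: 0.0853
```

Run:
```python
from chk import *
from fit import fit
m=ctrl.camera_model("wrist");a=ctrl.read_camera("wrist")[:,:,::-1].copy();s=ctrl.get_state()
r=fit([(m,a)],circ(.027,.036),(.4735,-.325),.015);print(r,proj(m,[*r[0][:2],.036]))
c=np.array([*r[0][:2],.189]);al=np.arctan2(-.3246,.4726);R=tool([0,0,-1],[np.cos(al),np.sin(al),0]);rel(c,R)
cv2.imwrite("pics/k1.png",a)
```

```text
(array([ 4.72449378e-01, -3.25276984e-01,  9.90543201e-07]), np.float64(143.81057739257812)) [[326.147166   200.08463678]]
rel [ 0.1087 -0.0002  0.0023] [ 0.05 -0.4   0.31] norm 0.109 0.5
```

Request:
move_arm:
  moves:
    - [0.025,0,0.001,0,-0.4,0.3,1]
    - [0.055,0,0.002,0,-0.4,0.3,1]
    - [0.08,0,0.002,0,-0.4,0.3,1]
    - [0.098,0,0.002,0,-0.4,0.3,1]
    - [0.109,0,0.002,0,-0.4,0.3,1]
    - [0.109,0,0.002,0,-0.4,0.3,1]
    - [0.109,0,0.002,0,-0.4,0.3,0.7]
    - [0.109,0,0.002,0,-0.4,0.3,0.4]
    - [0.109,0,0.002,0,-0.4,0.3,0.2]
    - [0.109,0,0.002,0,-0.4,0.3,0]
    - [0.109,0,0.002,0,-0.4,0.3,-1]
    - [0.109,0,0.002,0,-0.4,0.3,-1]
  grip_force: 70

```text
t: 16.2
tool_pos: [0.4726, -0.3264, 0.1912]
ee_rot: [0.677, 0.209, 0.674, -0.21]
contact_force: [-0.8, 2.6, 5.4]
grip_width: 0.0513
```

```bash
cat > pl.py <<'E'
from kin import *
import pickle
def target(n,c,x,z,y=0,jaw=1):
    "c = object origin (underside centre) in tool frame; axes: tool x = -object z"
    R=tool(-RK[:,2],jaw*RK[:,1]);return NEST[n]+RK@[x,y,z]-R@c,R
def rows(d,r,s,g): print("["+", ".join(str([float(round(x,3 if i<3 else 1)) for i,x in enumerate(np.r_[d*t,r*t])]+[g]) for t in s)+"]")
E
python3 - <<'E'
from pl import *
s=ctrl.get_state();R=q2R(s["ee_rot"]);print(s["tool_pos"],s["grip_width"],s["contact_force"],R.round(3))
c=R.T@(np.array([.47245,-.32528,0])-s["tool_pos"]);print(c);c[2]=0;pickle.dump(c,open("puck.pkl","wb"))
p=calib().x
for z in(0,.1):
    P,Rt=target("round",c,0,z);print(P.round(3),ik(p,P,Rt,[.3,.4,-.3,.3,0,0])[0].round(3))
E
```

```text
[ 0.47260666 -0.32644306  0.19116447] 0.05132152604460488 [-0.79356339  2.59879435  5.43192711] [[ 0.004  0.567  0.824]
 [-0.002  0.824 -0.567]
 [-1.     0.     0.004]]
[ 0.19115948  0.00084998 -0.00160088]
[0.509 0.17  0.228] [ 0.334  0.308 -0.518  0.224 -0.049  0.085]
[0.461 0.158 0.315] [ 0.345  0.092 -0.515  0.442 -0.055  0.095]
```

Request:
move_arm:
  moves:
    - [-0.008,0,0,0,0,0,-1]
    - [-0.025,0,0,0,0,0,-1]
    - [-0.05,0,0,0,0,0,-1]
    - [-0.08,0,0,0,0,0,-1]
    - [-0.11,0,0,0,0,0,-1]
    - [-0.125,0,0,0,0,0,-1]
    - [-0.125,0,0,0,0,0,-1]

```text
t: 16.9
tool_pos: [0.4727, -0.3267, 0.3179]
ee_rot: [0.678, 0.209, 0.673, -0.211]
contact_force: [-0.2, -1.1, -0.5]
grip_width: 0.0515
```

Run:
```python
from pl import *
c=pickle.load(open("puck.pkl","rb"));s=ctrl.get_state();print(s["tool_pos"],s["grip_width"],s["contact_force"])
P,Rt=target("round",c,0,.1);d,r=rel(P,Rt)
rows(d,r,np.r_[.02,.06,.115,.17,.225,.28,.335,.39,.445,.5,.5],-1)
p=calib().x;R0=q2R(s["ee_rot"]);q=s["q"]
for t in np.linspace(0,1,6):
    q,e=ik(p,s["tool_pos"]+R0@d*t,R0@Ro.from_rotvec(np.radians(r*t)).as_matrix(),q);print(q.round(2),round(e,4))
```

```text
[ 0.47266981 -0.32669621  0.31788418] 0.05150769917848999 [-0.22208298 -1.13959317 -0.48185215]
rel [ 0.0008  0.3925 -0.2847] [-134.07  -35.74  -13.22] norm 0.485 139.4
[[0.0, 0.008, -0.006, -2.7, -0.7, -0.3, -1], [0.0, 0.024, -0.017, -8.0, -2.1, -0.8, -1], [0.0, 0.045, -0.033, -15.4, -4.1, -1.5, -1], [0.0, 0.067, -0.048, -22.8, -6.1, -2.2, -1], [0.0, 0.088, -0.064, -30.2, -8.0, -3.0, -1], [0.0, 0.11, -0.08, -37.5, -10.0, -3.7, -1], [0.0, 0.131, -0.095, -44.9, -12.0, -4.4, -1], [0.0, 0.153, -0.111, -52.3, -13.9, -5.2, -1], [0.0, 0.175, -0.127, -59.7, -15.9, -5.9, -1], [0.0, 0.196, -0.142, -67.0, -17.9, -6.6, -1], [0.0, 0.196, -0.142, -67.0, -17.9, -6.6, -1]]
[-0.6   0.43  0.05  1.18 -0.    1.57] 0.0
[-0.45  0.28 -0.18  0.97 -0.04  1.26] 0.0
[-0.26  0.17 -0.35  0.8  -0.06  0.96] 0.0
[-0.06  0.1  -0.46  0.65 -0.07  0.68] 0.0
[ 0.15  0.07 -0.52  0.53 -0.07  0.4 ] 0.0
[ 0.35  0.09 -0.52  0.44 -0.05  0.1 ] 0.0
```

Request:
move_arm:
  moves:
    - [0,0.008,-0.006,-2.7,-0.7,-0.3,-1]
    - [0,0.024,-0.017,-8,-2.1,-0.8,-1]
    - [0,0.045,-0.033,-15.4,-4.1,-1.5,-1]
    - [0,0.067,-0.048,-22.8,-6.1,-2.2,-1]
    - [0,0.088,-0.064,-30.2,-8,-3,-1]
    - [0,0.11,-0.08,-37.5,-10,-3.7,-1]
    - [0,0.131,-0.095,-44.9,-12,-4.4,-1]
    - [0,0.153,-0.111,-52.3,-13.9,-5.2,-1]
    - [0,0.175,-0.127,-59.7,-15.9,-5.9,-1]
    - [0,0.196,-0.142,-67,-17.9,-6.6,-1]
    - [0,0.214,-0.155,-73,-19.5,-7.2,-1]
    - [0,0.23,-0.167,-78.6,-21,-7.8,-1]

```text
t: 18.1
tool_pos: [0.4636, -0.0407, 0.3127]
ee_rot: [0.742, -0.345, 0.542, 0.19]
contact_force: [-0.2, 0.3, -1.2]
grip_width: 0.0514
```

Run:
```python
from pl import *
c=pickle.load(open("puck.pkl","rb"));s=ctrl.get_state()
P,Rt=target("round",c,0,.1);d,r=rel(P,Rt);rows(d,r,np.r_[.13,.27,.41,.55,.69,.82,.93,1,1,1],-1)
```

```text
rel [-0.0211  0.1384  0.1411] [-55.29 -14.64  -5.93] norm 0.199 57.5
[[-0.003, 0.018, 0.018, -7.2, -1.9, -0.8, -1], [-0.006, 0.037, 0.038, -14.9, -4.0, -1.6, -1], [-0.009, 0.057, 0.058, -22.7, -6.0, -2.4, -1], [-0.012, 0.076, 0.078, -30.4, -8.1, -3.3, -1], [-0.015, 0.095, 0.097, -38.1, -10.1, -4.1, -1], [-0.017, 0.113, 0.116, -45.3, -12.0, -4.9, -1], [-0.02, 0.129, 0.131, -51.4, -13.6, -5.5, -1], [-0.021, 0.138, 0.141, -55.3, -14.6, -5.9, -1], [-0.021, 0.138, 0.141, -55.3, -14.6, -5.9, -1], [-0.021, 0.138, 0.141, -55.3, -14.6, -5.9, -1]]
```

Request:
move_arm:
  moves:
    - [-0.003,0.018,0.018,-7.2,-1.9,-0.8,-1]
    - [-0.006,0.037,0.038,-14.9,-4,-1.6,-1]
    - [-0.009,0.057,0.058,-22.7,-6,-2.4,-1]
    - [-0.012,0.076,0.078,-30.4,-8.1,-3.3,-1]
    - [-0.015,0.095,0.097,-38.1,-10.1,-4.1,-1]
    - [-0.017,0.113,0.116,-45.3,-12,-4.9,-1]
    - [-0.02,0.129,0.131,-51.4,-13.6,-5.5,-1]
    - [-0.021,0.138,0.141,-55.3,-14.6,-5.9,-1]
    - [-0.021,0.138,0.141,-55.3,-14.6,-5.9,-1]
    - [-0.021,0.138,0.141,-55.3,-14.6,-5.9,-1]

```text
t: 19.1
tool_pos: [0.462, 0.1562, 0.3148]
ee_rot: [-0.567, 0.649, -0.282, -0.422]
contact_force: [-0.4, -0.2, -1.1]
grip_width: 0.0516
```

Run:
```python
from pl import *
c=pickle.load(open("puck.pkl","rb"));s=ctrl.get_state();print(s["q"].round(3),s["grip_width"])
for z in(.1,.02):
    P,Rt=target("round",c,0,z);d,r=rel(P,Rt)
```

```text
[ 0.341  0.094 -0.511  0.446 -0.056  0.096] 0.051560961682923324
rel [-0.0003  0.001   0.0021] [-0.27 -0.18 -0.08] norm 0.002 0.3
rel [0.0797 0.0009 0.0023] [-0.27 -0.18 -0.08] norm 0.08 0.3
```

Request:
move_arm:
  moves:
    - [0.02,0.001,0.002,-0.3,-0.2,0,-1]
    - [0.042,0.001,0.002,-0.3,-0.2,0,-1]
    - [0.062,0.001,0.002,-0.3,-0.2,0,-1]
    - [0.075,0.001,0.002,-0.3,-0.2,0,-1]
    - [0.08,0.001,0.002,-0.3,-0.2,0,-1]
    - [0.08,0.001,0.002,-0.3,-0.2,0,-1]
    - [0.08,0.001,0.002,-0.3,-0.2,0,-1]

```text
t: 19.8
tool_pos: [0.5004, 0.1672, 0.2466]
ee_rot: [-0.567, 0.65, -0.278, -0.423]
contact_force: [-0.3, -0.3, -1.3]
grip_width: 0.0518
```

Run:
```python
from pl import *
c=pickle.load(open("puck.pkl","rb"));s=ctrl.get_state();print(s["q"].round(3),s["grip_width"],s["contact_force"])
for z in(.02,.006,0):
    P,Rt=target("round",c,0,z);d,r=rel(P,Rt)
```

```text
[ 0.334  0.264 -0.518  0.266 -0.049  0.085] 0.05177433843563088 [-0.31885176 -0.33389319 -1.27744095]
rel [0.0006 0.0014 0.0004] [0.04 0.05 0.09] norm 0.002 0.1
rel [0.0146 0.0015 0.0004] [0.04 0.05 0.09] norm 0.015 0.1
rel [0.0206 0.0015 0.0004] [0.04 0.05 0.09] norm 0.021 0.1
```

Request:
move_arm:
  moves:
    - [0.004,0.0015,0.0004,0,0,0,-1]
    - [0.008,0.0015,0.0004,0,0,0,-1]
    - [0.011,0.0015,0.0004,0,0,0,-1]
    - [0.014,0.0015,0.0004,0,0,0,-1]
    - [0.0145,0.0015,0.0004,0,0,0,-1]

```text
t: 20.3
tool_pos: [0.5061, 0.1692, 0.2324]
ee_rot: [-0.566, 0.65, -0.278, -0.423]
contact_force: [-0.0, -0.5, -0.0]
grip_width: 0.0516
```

Run:
```python
from pl import *
c=pickle.load(open("puck.pkl","rb"));s=ctrl.get_state();print(s["grip_width"],s["contact_force"],s["moment"],(RK.T@s["contact_force"]).round(2))
P,Rt=target("round",c,0,0);d,r=rel(P,Rt)
```

```text
0.05158891005552126 [-0.0304969  -0.5377914  -0.02472709] [-0.13220763  0.58942018  0.05935562] [-0.15 -0.52  0.06]
rel [ 0.0054 -0.0005 -0.0003] [0.08 0.06 0.04] norm 0.005 0.1
```

Inside the pocket mouth with no contact force. Lowering to the floor.

Request:
move_arm:
  moves:
    - [0.002,0,0,0,0,0,-1]
    - [0.004,0,0,0,0,0,-1]
    - [0.005,0,0,0,0,0,-1]
    - [0.0055,0,0,0,0,0,-1]
    - [0.0055,0,0,0,0,0,-1]

```text
t: 20.8
tool_pos: [0.5086, 0.1698, 0.2283]
ee_rot: [-0.567, 0.65, -0.278, -0.423]
contact_force: [-3.0, -1.6, 2.3]
grip_width: 0.0514
```

Run:
```python
from pl import *
c=pickle.load(open("puck.pkl","rb"));s=ctrl.get_state();print(s["grip_width"],s["contact_force"],s["moment"],(RK.T@s["contact_force"]).round(2))
P,Rt=target("round",c,0,0);d,r=rel(P,Rt)
```

```text
0.051411228298595034 [-3.0300937  -1.63602641  2.26306122] [-0.17377095  0.79484307  0.04710741] [-1.75 -0.88  3.62]
rel [ 0.0005 -0.0003 -0.0002] [0.07 0.07 0.07] norm 0.001 0.1
```

Request:
move_arm:
  moves:
    - [0.001,0,0,0,0,0,-1]
    - [0.001,0,0,0,0,0,0.3]
    - [0.001,0,0,0,0,0,0.5]
    - [0.001,0,0,0,0,0,0.8]
    - [0.001,0,0,0,0,0,1]
    - [0.001,0,0,0,0,0,1]
    - [-0.02,0,0,0,0,0,1]
    - [-0.05,0,0,0,0,0,1]
    - [-0.09,0,0,0,0,0,1]
    - [-0.13,0,0,0,0,0,1]
    - [-0.13,0,0,0,0,0,1]
  grip_force: 20

```text
t: 21.9
tool_pos: [0.4455, 0.1547, 0.3458]
ee_rot: [-0.569, 0.651, -0.275, -0.421]
contact_force: [0.6, -0.5, 0.3]
grip_width: 0.0858
```

```bash
cat > pchk.py <<'E'
from chk import *
def pfit(n,M,views,zs=(.036,)):
    "fit seated piece: x,y,z,yaw of outline M (object frame, origin underside) in nest n"
    G=[(m,gradimg(a)) for m,a in views]
    def f(p):
        P=(M@Ro.from_euler("z",p[3]).as_matrix().T+[p[0],p[1],p[2]])@RK.T+NEST[n];t=0
        for m,g in G:
            uv=proj(m,P);t+=map_coordinates(g,[uv[:,1],uv[:,0]],order=1).mean()
        return -t
    r=differential_evolution(f,[(-.012,.012),(-.012,.012),(-.006,.015),(-.15,.15)],seed=1,popsize=30,tol=1e-8);return r.x.round(4),round(-r.fun,1)
E
python3 - <<'E'
from pchk import *
s=ctrl.get_state();print(s["tool_pos"],s["contact_force"],s["q"].round(2))
V=[(ctrl.camera_model(n),ctrl.read_camera(n)[:,:,::-1].copy()) for n in("scene","wrist","side")]
M=circ(.027,.036)
for sel in([0],[1],[2],[0,1]): print(sel,pfit("round",M,[V[i] for i in sel]))
a=V[1][1];cv2.imwrite("pics/k2.png",a)
E
```

```text
[0.44552412 0.15470673 0.34584767] [ 0.55639403 -0.5200166   0.26145181] [ 0.35  0.02 -0.5   0.52 -0.06  0.1 ]
[0] (array([-0.012 ,  0.0034, -0.0057, -0.0837]), np.float64(115.8))
[1] (array([ 0.0006,  0.0001, -0.0046,  0.0137]), np.float64(149.4))
[2] (array([-0.0004, -0.0002, -0.0001, -0.0289]), np.float64(139.7))
[0, 1] (array([-0.0005, -0.    , -0.0018, -0.0853]), np.float64(263.7))
```

The puck is home: the side camera gives x = -0.4, y = -0.2, z = -0.1 mm, and the wrist agrees in x and y. Next, the bar.

Run:
```python
from pl import *
p=calib().x;b=np.radians(-15.75);R=tool([0,0,-1],[-np.sin(b),np.cos(b),0]);s=ctrl.get_state()
d,r=rel([.5948,-.2338,.30],R);R0=q2R(s["ee_rot"]);q=s["q"]
for t in np.linspace(0,1,5):
    q,e=ik(p,s["tool_pos"]+R0@d*t,R0@Ro.from_rotvec(np.radians(r*t)).as_matrix(),q);print(q.round(2),round(e,4))
rows(d,r,np.r_[.04,.12,.22,.33,.44,.55,.66,.77,.87,.95,1,1],1)
```

```text
rel [ 0.0621 -0.0266 -0.4125] [28.64  7.72 29.41] norm 0.418 41.8
[ 0.35  0.03 -0.51  0.51 -0.06  0.1 ] 0.0
[ 0.11  0.11 -0.41  0.66  0.02  0.01] 0.0
[-0.09  0.23 -0.26  0.82  0.05 -0.06] 0.0
[-0.25  0.39 -0.05  1.01  0.04 -0.1 ] 0.0
[-0.37  0.57  0.23  1.23 -0.   -0.1 ] 0.0
[[0.002, -0.001, -0.017, 1.1, 0.3, 1.2, 1], [0.007, -0.003, -0.05, 3.4, 0.9, 3.5, 1], [0.014, -0.006, -0.091, 6.3, 1.7, 6.5, 1], [0.02, -0.009, -0.136, 9.5, 2.5, 9.7, 1], [0.027, -0.012, -0.182, 12.6, 3.4, 12.9, 1], [0.034, -0.015, -0.227, 15.8, 4.2, 16.2, 1], [0.041, -0.018, -0.272, 18.9, 5.1, 19.4, 1], [0.048, -0.02, -0.318, 22.1, 5.9, 22.6, 1], [0.054, -0.023, -0.359, 24.9, 6.7, 25.6, 1], [0.059, -0.025, -0.392, 27.2, 7.3, 27.9, 1], [0.062, -0.027, -0.413, 28.6, 7.7, 29.4, 1], [0.062, -0.027, -0.413, 28.6, 7.7, 29.4, 1]]
```

Request:
move_arm:
  moves:
    - [0.002,-0.001,-0.017,1.1,0.3,1.2,1]
    - [0.007,-0.003,-0.05,3.4,0.9,3.5,1]
    - [0.014,-0.006,-0.091,6.3,1.7,6.5,1]
    - [0.02,-0.009,-0.136,9.5,2.5,9.7,1]
    - [0.027,-0.012,-0.182,12.6,3.4,12.9,1]
    - [0.034,-0.015,-0.227,15.8,4.2,16.2,1]
    - [0.041,-0.018,-0.272,18.9,5.1,19.4,1]
    - [0.048,-0.02,-0.318,22.1,5.9,22.6,1]
    - [0.054,-0.023,-0.359,24.9,6.7,25.6,1]
    - [0.059,-0.025,-0.392,27.2,7.3,27.9,1]
    - [0.062,-0.027,-0.413,28.6,7.7,29.4,1]
    - [0.062,-0.027,-0.413,28.6,7.7,29.4,1]

```text
t: 23.25
tool_pos: [0.5959, -0.2371, 0.2962]
ee_rot: [0.563, -0.425, 0.566, 0.427]
contact_force: [-0.5, 0.8, 0.5]
grip_width: 0.0853
```

Request:
move_arm:
  moves:
    - [0,0,0,0,0,0,0.6]
    - [0,0,0,0,0,0,0.5]

```text
t: 23.45
tool_pos: [0.595, -0.2332, 0.299]
ee_rot: [0.563, -0.426, 0.564, 0.428]
contact_force: [0.7, 0.0, -0.2]
grip_width: 0.064
```

Run:
```python
from chk import *
from fit import fit
m=ctrl.camera_model("wrist");a=ctrl.read_camera("wrist")[:,:,::-1].copy();s=ctrl.get_state()
x,sc=fit([(m,a)],rect(.072,.04,.036),(.5948,-.2338),.015,np.radians(-15.75),.3);print(x,np.degrees(x[2]),sc,proj(m,[x[0],x[1],.036]),s["q"].round(2),s["grip_width"])
b=x[2];R=tool([0,0,-1],[-np.sin(b),np.cos(b),0]);rel([x[0],x[1],.189],R)
```

```text
[ 0.59626084 -0.23438538 -0.27525047] -15.770690374309263 136.55679321289062 [[320.43750664 203.35541766]] [-0.37  0.57  0.23  1.23  0.   -0.1 ] 0.06425091857133193
rel [ 0.1107 -0.0017 -0.001 ] [ 0.15  0.02 -0.08] norm 0.111 0.2
```

Request:
move_arm:
  moves:
    - [0.025,-0.001,-0.001,0,0,0,0.5]
    - [0.055,-0.001,-0.001,0,0,0,0.5]
    - [0.085,-0.001,-0.001,0,0,0,0.5]
    - [0.102,-0.001,-0.001,0,0,0,0.5]
    - [0.11,-0.001,-0.001,0,0,0,0.5]
    - [0.11,-0.001,-0.001,0,0,0,0.5]
    - [0.11,-0.001,-0.001,0,0,0,0.2]
    - [0.11,-0.001,-0.001,0,0,0,0.0]
    - [0.11,-0.001,-0.001,0,0,0,-0.3]
    - [0.11,-0.001,-0.001,0,0,0,-1]
    - [0.11,-0.001,-0.001,0,0,0,-1]
    - [0.11,-0.001,-0.001,0,0,0,-1]
  grip_force: 70

```text
t: 24.7
tool_pos: [0.5968, -0.2356, 0.1925]
ee_rot: [0.564, -0.428, 0.563, 0.426]
contact_force: [-0.8, 0.9, 6.7]
grip_width: 0.0385
```

Run:
```python
from pl import *
s=ctrl.get_state();R=q2R(s["ee_rot"]);print(s["tool_pos"],s["grip_width"],s["contact_force"],np.degrees(np.arctan2(-R[0,2],R[1,2])))
c=R.T@(np.array([.5957,-.2341,0])-s["tool_pos"]);print(c);c[2]=0;pickle.dump(c,open("bar.pkl","wb"))
p=calib().x
for z in(0,.1):
    P,Rt=target("oblong",c,0,z);print(P.round(3),ik(p,P,Rt,[.5,.4,-.3,.3,0,0])[0].round(3))
```

```text
[ 0.5967868  -0.23560734  0.1924846 ] 0.03852286916952646 [-0.7680659   0.92495562  6.71339422] -15.706158306111059
[0.19247789 0.00216548 0.00116023]
[0.483 0.282 0.23 ] [ 0.566  0.346 -0.447  0.278 -0.163  0.289]
[0.434 0.27  0.316] [ 0.602  0.145 -0.443  0.488 -0.18   0.321]
```

Request:
move_arm:
  moves:
    - [-0.008,0,0,0,0,0,-1]
    - [-0.025,0,0,0,0,0,-1]
    - [-0.05,0,0,0,0,0,-1]
    - [-0.08,0,0,0,0,0,-1]
    - [-0.11,0,0,0,0,0,-1]
    - [-0.135,0,0,0,0,0,-1]
    - [-0.135,0,0,0,0,0,-1]

```text
t: 25.4
tool_pos: [0.597, -0.2359, 0.3303]
ee_rot: [0.565, -0.43, 0.562, 0.424]
contact_force: [1.1, 0.6, -2.3]
grip_width: 0.0384
```

Run:
```python
from pl import *
c=pickle.load(open("bar.pkl","rb"));s=ctrl.get_state();print(s["tool_pos"],s["grip_width"],s["contact_force"],s["q"].round(2))
P,Rt=target("oblong",c,0,.11);d,r=rel(P,Rt);R0=q2R(s["ee_rot"]);q=s["q"];p=calib().x
for t in np.linspace(0,1,6):
    q,e=ik(p,s["tool_pos"]+R0@d*t,R0@Ro.from_rotvec(np.radians(r*t)).as_matrix(),q);print(q.round(2),round(e,4), (s["tool_pos"]+R0@d*t+R0@Ro.from_rotvec(np.radians(r*t)).as_matrix()@c).round(3))
rows(d,r,np.r_[.025,.08,.16,.24,.32,.40,.48,.56,.64,.72,.80,.88],-1)
```

```text
[ 0.59702665 -0.23586538  0.33025291] 0.03837077184976468 [ 1.08858025  0.60375886 -2.33522417] [-0.38  0.56  0.28  1.29 -0.   -0.1 ]
rel [0.0023 0.2981 0.4404] [-28.47  -7.81 -28.88] norm 0.532 41.3
[-0.38  0.56  0.28  1.29 -0.   -0.1 ] 0.0 [ 0.596 -0.236  0.138]
[-0.24  0.39  0.01  1.08  0.03 -0.07] 0.0 [ 0.583 -0.134  0.138]
[-0.07  0.26 -0.19  0.91  0.03  0.01] 0.0 [ 0.569 -0.031  0.14 ]
[ 0.13  0.16 -0.34  0.75 -0.    0.11] 0.0 [0.554 0.075 0.144]
[ 0.37  0.12 -0.42  0.62 -0.08  0.22] 0.0 [0.538 0.182 0.15 ]
[ 0.61  0.13 -0.44  0.51 -0.18  0.32] 0.0 [0.521 0.291 0.157]
[[0.0, 0.007, 0.011, -0.7, -0.2, -0.7, -1], [0.0, 0.024, 0.035, -2.3, -0.6, -2.3, -1], [0.0, 0.048, 0.07, -4.6, -1.3, -4.6, -1], [0.001, 0.072, 0.106, -6.8, -1.9, -6.9, -1], [0.001, 0.095, 0.141, -9.1, -2.5, -9.2, -1], [0.001, 0.119, 0.176, -11.4, -3.1, -11.6, -1], [0.001, 0.143, 0.211, -13.7, -3.8, -13.9, -1], [0.001, 0.167, 0.247, -15.9, -4.4, -16.2, -1], [0.001, 0.191, 0.282, -18.2, -5.0, -18.5, -1], [0.002, 0.215, 0.317, -20.5, -5.6, -20.8, -1], [0.002, 0.238, 0.352, -22.8, -6.3, -23.1, -1], [0.002, 0.262, 0.388, -25.0, -6.9, -25.4, -1]]
```

Request:
move_arm:
  moves:
    - [0,0.007,0.011,-0.7,-0.2,-0.7,-1]
    - [0,0.024,0.035,-2.3,-0.6,-2.3,-1]
    - [0,0.048,0.07,-4.6,-1.3,-4.6,-1]
    - [0.001,0.072,0.106,-6.8,-1.9,-6.9,-1]
    - [0.001,0.095,0.141,-9.1,-2.5,-9.2,-1]
    - [0.001,0.119,0.176,-11.4,-3.1,-11.6,-1]
    - [0.001,0.143,0.211,-13.7,-3.8,-13.9,-1]
    - [0.001,0.167,0.247,-15.9,-4.4,-16.2,-1]
    - [0.001,0.191,0.282,-18.2,-5,-18.5,-1]
    - [0.002,0.215,0.317,-20.5,-5.6,-20.8,-1]
    - [0.002,0.238,0.352,-22.8,-6.3,-23.1,-1]
    - [0.002,0.262,0.388,-25,-6.9,-25.4,-1]

```text
t: 26.6
tool_pos: [0.4472, 0.21, 0.3219]
ee_rot: [-0.57, 0.625, -0.318, -0.429]
contact_force: [0.8, 0.1, -1.5]
grip_width: 0.038
```

Run:
```python
from pl import *
c=pickle.load(open("bar.pkl","rb"))
P,Rt=target("oblong",c,0,.11);rel(P,Rt)
```

```text
rel [-0.005   0.0057  0.061 ] [-3.52 -0.7  -3.94] norm 0.062 5.3
```

Request:
move_arm:
  moves:
    - [-0.002,0.002,0.025,-1.5,-0.3,-1.6,-1]
    - [-0.004,0.004,0.047,-2.8,-0.6,-3.1,-1]
    - [-0.005,0.006,0.061,-3.5,-0.7,-3.9,-1]
    - [-0.005,0.006,0.061,-3.5,-0.7,-3.9,-1]
    - [-0.005,0.006,0.061,-3.5,-0.7,-3.9,-1]
    - [-0.005,0.006,0.061,-3.5,-0.7,-3.9,-1]

```text
t: 27.2
tool_pos: [0.4307, 0.267, 0.3256]
ee_rot: [-0.567, 0.649, -0.28, -0.423]
contact_force: [0.0, 0.5, -2.3]
grip_width: 0.038
```

Run:
```python
from pl import *
from pchk import pfit
from fit import rect,gradimg
c=pickle.load(open("bar.pkl","rb"));s=ctrl.get_state();print(s["q"].round(2),s["grip_width"])
for z in(.11,.025):
    P,Rt=target("oblong",c,0,z);rel(P,Rt)
# re-measure empty oblong pocket mouth with side + wrist
from fit import fit,slope,seg
m=ctrl.camera_model("side");a=ctrl.read_camera("side")[:,:,::-1].copy()
x,sc=fit([(m,a)],rect(.078,.046,.012),NEST["oblong"][:2],.012,yaw,.06,lambda p:slope,.062);print("side pocket",x[:2],np.degrees(x[2]),sc)
m=ctrl.camera_model("scene");a=ctrl.read_camera("scene")[:,:,::-1].copy()
x,sc=fit([(m,a)],rect(.078,.046,.012),NEST["oblong"][:2],.012,yaw,.06,lambda p:slope,.062);print("scene pocket",x[:2],np.degrees(x[2]),sc)
```

```text
[ 0.6   0.13 -0.44  0.51 -0.18  0.32] 0.0380352415589966
rel [0.    0.001 0.002] [-0.13 -0.06 -0.08] norm 0.002 0.2
rel [0.085  0.0009 0.0021] [-0.13 -0.06 -0.08] norm 0.085 0.2
side pocket [0.5743005  0.30188204] 15.955788633780946 106.4128646850586
scene pocket [0.56387551 0.31249142] 14.522946727040251 81.72499084472656
```

Request:
move_arm:
  moves:
    - [0.02,0.001,0.002,-0.1,0,0,-1]
    - [0.042,0.001,0.002,-0.1,0,0,-1]
    - [0.064,0.001,0.002,-0.1,0,0,-1]
    - [0.079,0.001,0.002,-0.1,0,0,-1]
    - [0.085,0.001,0.002,-0.1,0,0,-1]
    - [0.085,0.001,0.002,-0.1,0,0,-1]
    - [0.085,0.001,0.002,-0.1,0,0,-1]

```text
t: 28.0
tool_pos: [0.471, 0.2792, 0.2527]
ee_rot: [-0.567, 0.65, -0.279, -0.423]
contact_force: [-0.1, 0.3, -1.3]
grip_width: 0.038
```

Run:
```python
from pl import *
c=pickle.load(open("bar.pkl","rb"));s=ctrl.get_state();print(s["grip_width"],(RK.T@s["contact_force"]).round(2),s["moment"].round(2))
for z in(.025,.006):
    P,Rt=target("oblong",c,0,z);rel(P,Rt)
```

```text
0.0379899028676401 [-0.63  0.33 -1.1 ] [-0.17  0.6  -0.03]
rel [ 0.0009  0.0011 -0.0005] [-0.03  0.01  0.05] norm 0.001 0.1
rel [ 0.0199  0.0011 -0.0005] [-0.03  0.01  0.05] norm 0.02 0.1
```

Request:
move_arm:
  moves:
    - [0.006,0.001,-0.0005,0,0,0,-1]
    - [0.011,0.001,-0.0005,0,0,0,-1]
    - [0.015,0.001,-0.0005,0,0,0,-1]
    - [0.018,0.001,-0.0005,0,0,0,-1]
    - [0.02,0.001,-0.0005,0,0,0,-1]
    - [0.02,0.001,-0.0005,0,0,0,-1]

```text
t: 28.6
tool_pos: [0.4798, 0.2811, 0.234]
ee_rot: [-0.567, 0.65, -0.279, -0.423]
contact_force: [0.5, -0.5, -1.5]
grip_width: 0.0385
```

Run:
```python
from pl import *
c=pickle.load(open("bar.pkl","rb"));s=ctrl.get_state();print(s["grip_width"],(RK.T@s["contact_force"]).round(2),s["moment"].round(2))
P,Rt=target("oblong",c,0,0);rel(P,Rt)
```

```text
0.03849296641365275 [-0.49 -0.63 -1.5 ] [-0.18  0.65  0.05]
rel [ 0.0052 -0.0005 -0.0002] [ 0.01  0.01 -0.01] norm 0.005 0.0
```

Inside the pocket freely. Down to the floor and check the force.

Request:
move_arm:
  moves:
    - [0.002,0,0,0,0,0,-1]
    - [0.004,0,0,0,0,0,-1]
    - [0.005,0,0,0,0,0,-1]
    - [0.006,0,0,0,0,0,-1]
    - [0.006,0,0,0,0,0,-1]

```text
t: 29.1
tool_pos: [0.4822, 0.2817, 0.23]
ee_rot: [-0.567, 0.65, -0.279, -0.423]
contact_force: [-7.0, -2.2, 5.7]
grip_width: 0.0382
```

Run:
```python
from pl import *
c=pickle.load(open("bar.pkl","rb"));s=ctrl.get_state();print(s["grip_width"],(RK.T@s["contact_force"]).round(2),s["moment"].round(2))
P,Rt=target("oblong",c,0,0);rel(P,Rt)
```

```text
0.03824577694003414 [-3.5  -0.5   8.63] [-0.36  1.02 -0.16]
rel [ 0.0005 -0.0004 -0.0002] [0.02 0.02 0.02] norm 0.001 0.0
```

Request:
move_arm:
  moves:
    - [0,0,0,0,0,0,0.0]
    - [0,0,0,0,0,0,0.2]
    - [0,0,0,0,0,0,0.5]
    - [0,0,0,0,0,0,0.6]
    - [0,0,0,0,0,0,0.6]
    - [0,0,0,0,0,0,0.6]
    - [-0.02,0,0,0,0,0,0.6]
    - [-0.05,0,0,0,0,0,0.6]
    - [-0.09,0,0,0,0,0,0.6]
    - [-0.13,0,0,0,0,0,0.6]
    - [-0.15,0,0,0,0,0,0.6]
    - [-0.15,0,0,0,0,0,0.6]
  grip_force: 20

```text
t: 30.3
tool_pos: [0.4098, 0.2647, 0.3627]
ee_rot: [-0.569, 0.65, -0.276, -0.422]
contact_force: [0.6, -0.4, 0.4]
grip_width: 0.0684
```

Run:
```python
from pchk import *
s=ctrl.get_state();print(s["t"],s["tool_pos"],s["contact_force"],s["grip_width"])
V=[(ctrl.camera_model(n),ctrl.read_camera(n)[:,:,::-1].copy()) for n in("scene","wrist","side")]
for n,M in(("oblong",rect(.072,.04,.036)),("round",circ(.027,.036))):
    for sel in([1],[2],[1,2]): print(n,sel,*pfit(n,M,[V[i] for i in sel]))
for i in(0,2):
    m,g=V[i][0],gradimg(V[i][1])
    def f(p):
        uv=proj(m,vline(m,p[0],p[1],.036,p[2]));return -map_coordinates(g,[uv[:,1],uv[:,0]],order=1).mean()
    r=differential_evolution(f,[(-.015,.015),(-.012,.012),(-.15,.15)],seed=1,popsize=30,tol=1e-8);print("vase",i,r.x.round(4),-r.fun)
o=[cv2.resize(V[2][1][170:400,200:400],(390,450),interpolation=cv2.INTER_CUBIC),cv2.resize(V[0][1][150:270,150:480],(410,450),interpolation=cv2.INTER_CUBIC)]
cv2.imwrite("pics/end.png",cv2.hconcat(o))
```

```text
30.3 [0.40975011 0.26469971 0.36267882] [ 0.58215319 -0.38805341  0.42006116] 0.0684063736501791
oblong [1] [ 0.0014 -0.0001 -0.006  -0.003 ] 147.0
oblong [2] [-0.0019 -0.0054 -0.006  -0.0085] 130.0
oblong [1, 2] [-0.0001 -0.0022 -0.0025 -0.006 ] 272.6
round [1] [ 0.0004 -0.002  -0.0052 -0.0699] 149.8
round [2] [ 1.000e-04  1.300e-03  9.000e-04 -1.188e-01] 142.0
round [1, 2] [-8.000e-04 -1.000e-04 -7.000e-04 -1.388e-01] 289.2
vase 0 [-0.001  -0.0007 -0.0052] 109.89466857910156
vase 2 [ 0.0001 -0.0028  0.0387] 129.7852783203125
```

View pics/end.png

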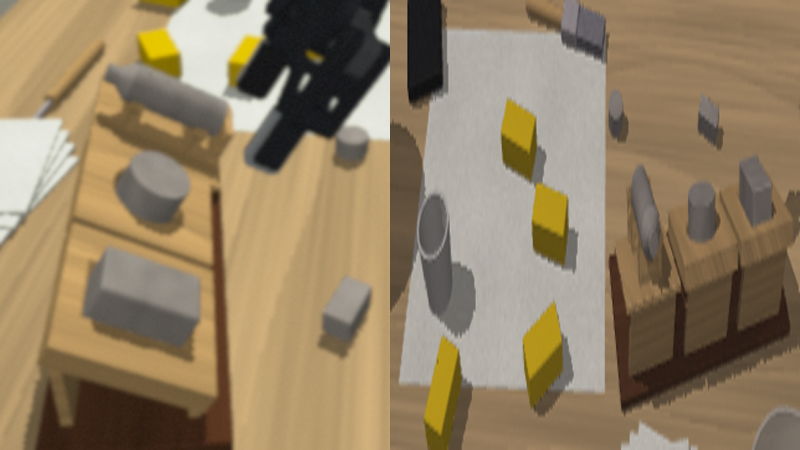

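All three are seated, and the small castings and cup are untouched. Handing in.

```bash
python3 -c "
from bench import ctrl
print(ctrl.hand_in())"
```

```text
the job is handed in; nothing more can be done
None
```

I loaded all three castings and handed the job in at about 30 s of the 67 s allowed. The vase lies in both saddles of the cradle, the puck is in the round pocket and the bar is in the oblong pocket. The gripper is clear of everything. The final picture shows the small castings and the cup where they were; I did not measure them.

**Last checks (camera fits in each nest's frame):**

| Piece | x | y | Height | Angle |
|---|---|---|---|---|
| Vase | -1 mm | -0.7 mm | assumed, not measured | -0.005 rad |
| Puck | -0.8 mm | -0.1 mm | -0.7 mm from home | tilt not measured |
| Bar | -0.1 mm | -2.2 mm | -2.5 mm from home | -0.006 rad (turn in the pocket; tilt not measured) |

- **Contact forces:** before each release I felt a push square to the slope: about 13 N for the vase, 4 N for the puck and 9 N for the bar.
- **Disagreements:**
  - The side camera alone put the bar at y = -5.4 mm, just over the 5 mm limit, while the wrist camera gave -0.1 mm.
  - Both single-camera fits of the bar's height ran to the edge of the search range, so I rely on the floor contact for its depth.
  - The side camera alone put the vase 0.04 rad off, where the scene camera gave 0.005 rad.
- **What went wrong:** my first approach to the vase hit joint 3's limit and probably tipped the vase briefly. It stood upright again when I opened the fingers, so I re-measured it and came in from the side.

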